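Clamp the fine whetstone in its holder

TASK

Get the fine stone ready for sharpening the knives: lay the pale whetstone flat in the wooden stone holder, slide it gently home against the steel end stop, then swing the red-knobbed lever clockwise until the eccentric bears on the stone's end and holds it snugly. The stone is brittle, so feel for the bite and do not force the cam; let go of everything and leave the other things on the bench where they are.

Things in the scene. Friction and masses are not known exactly. Their poses are not given: they have to be found in the camera images.
- fine_stone_mid (a point): Centre of the fine whetstone: loose cream block 150 x 50 x 25 mm (x along it, y across, z up), about 0.4 kg, flat on the bench; the point is 12.5 mm above its underside. Same either way round. Brittle: the eccentric is snug when it presses it with about 15 to 25 N; below 9 N it is loose, over 36 N the stone chips. Pushing it harder than 36 N against the stop also harms it.
- coarse_stone_mid (a point): Centre of the coarse whetstone: same size and shape, dark slate grey; not wanted, stays on the bench.
- holder: Stone holder, screwed down: brown wooden board 250 x 84 mm on rubber feet, upper face (bed) 22 mm above the bench. Origin under the board's middle at bench height; x along it towards the end stop, z up.
- bed (a point): Point on the bed, on the holder's centre line, mid between the four steel side tabs. The tabs guide the stone: 50 mm before and behind this point along the holder, each 24 mm long, inner faces 55 mm apart (2.5 mm free each side of the stone), flared outward above, 17 mm high over the bed. Between them the sides are open for fingers.
- stop: End stop: steel angle faced with 4 mm of black rubber, at the holder's +x end. Origin at the foot of its bearing face, mid-width, on the bed; axes as the holder's. The stone lies on its -x side, its centre 75 mm from this origin when home. Face 56 mm wide, 18 mm high. Fixed, but set within 1.5 mm either way of its mean place (75 mm from the bed point).
- cam_pivot (a point): Nominal pivot axis (vertical) of the eccentric, fixed on the holder's centre line, at lever height, 54 mm above the bench. The clamp's foot is screwed through slots, so the true axis may sit up to 1.5 mm either way along the holder. The eccentric: black disc, 44 mm across, set off-centre, rim 27 to 43 mm above the bench; wide open it leaves the stone 4.8 to 11.5 mm of play.
- cam (a joint): Eccentric's angle, rad: 0 = wide open, grows as the lever swings clockwise seen from above (tightens), limit 2.35. It first touches a stone that is home somewhere between 1.0 and 1.8 rad, to be felt: about 3.5 N at the knob swings it free; pressing snugly takes 3 to 5 N more. Past the touch the pressure grows steeply, roughly 5 N per 0.01 rad. Friction keeps it where it is left.
- lever_knob (a point): Centre of the red upright knob on the lever's end: cylinder 20 mm in diameter, 56 to 88 mm above the bench, 70 mm from the pivot axis; the lever points away from the stone. The flat steel lever under the knob is 50 to 56 mm above the bench. Grip the knob from above or push it from the side.
- strop: A bystander: strop, wooden board 200 x 55 x 20 mm faced with brown leather; stays where it is.
- water_bottle: A bystander: white water bottle, 48 mm in diameter, 115 mm tall, standing; stays where it is.
- bowl: A bystander: white bowl, 110 mm across, 45 mm tall; stays where it is.
- mallet: A bystander: wooden mallet lying on the bench, dark head 85 mm long, pale handle; stays where it is.
- skiving_knife: A bystander: skiving knife with wooden handle, 160 mm long, lying; stays where it is.
There are look-alikes about, which are no part of the job. There is more than one size of the part that bears fine_stone_mid; the job needs the smallest.

How it is judged:
On the way, in this order (a step that is already met when the one before it is completed fails the run):
1. the fine stone lies flat in the holder, home against the end stop, the eccentric not yet pressing on it (x of fine_stone_mid in the frame of stop between -0.0772 and -0.07 m and y of fine_stone_mid in the frame of stop between -0.006 and 0.006 m and z of fine_stone_mid in the frame of stop between 0.0105 and 0.0145 m and angle between fine_stone_mid's own z axis and vertical below 0.05 rad and contact force between cam and fine_stone below 1 N), for 0.2 s.
2. the eccentric is turned until it bears on the stone (contact force between cam and fine_stone above 9 N and contact force between stop and fine_stone above 4 N), for 0.2 s.
At the end, for the whole second after the job is handed in: The fine stone lies flat on the holder's bed (within 2 mm and 0.05 rad), between the side tabs, its far end within 2.2 mm of the end stop; the eccentric presses its near end with 9 to 36 N so that it bears on the stop with more than 4 N; all is at rest and the lever is let go (all of step 2 and x of fine_stone_mid in the frame of stop between -0.0772 and -0.07 m and contact force between cam and fine_stone below 36 N and z of fine_stone_mid in the frame of stop between 0.0105 and 0.0145 m and y of fine_stone_mid in the frame of stop between -0.006 and 0.006 m and angle between fine_stone_mid's own z axis and vertical below 0.05 rad and linear speed of fine_stone below 0.01 m/s); the robot touches nothing.
It fails at once if the eccentric presses the stone with more than 36 N (contact force between cam and fine_stone above 36 N).
It fails at once if the stone is rammed against the end stop with more than 36 N (contact force between stop and fine_stone above 36 N).
It fails at once if the coarse stone is moved more than 20 mm (distance of coarse_stone_mid from where it was at the start of the episode above 0.02 m).
It fails at once if the strop, bottle, bowl, mallet or knife is moved more than 20 mm (distance of any of strop, water_bottle, bowl, mallet, skiving_knife from where it was at the start of the episode above 0.02 m).
It also fails if it takes over 72 s, if anything falls off the work surface, if the arm or the gripper's body presses on something with over 40 N, if the wrist force passes 120 N, or if a joint passes its speed limit or range.

ROBOT

A 6-joint arm with a two-finger parallel gripper is mounted at the origin on the work surface. World frame = base frame: x ahead of the robot, y to its left, z up, the work surface at z = 0. Lengths are in m, angles in rad, forces in N, time in s.
With the tool pointing down it reaches from about 0.325 to 0.9 m from the base axis. Payload 6.1 kg.
Tool frame: the origin (TCP) lies at the centre of the arm's flange, where the gripper is bolted on; the fingertips stand 182 mm ahead of it and the grasp point (between the pads) lies 164 mm ahead of it; x points along the fingers, z is the direction in which the jaws open and shut, and the axes are right-handed (so a half turn about x gives the same grasp; the last joint's range is limited). The gripper opens to 87 mm and grips with 3 to 60 N. Pads are 19 mm wide; open, the fingers measure 117 mm over their backs; the gripper's body (75 mm by 190 mm) begins 51 mm behind the grasp point.
Start: joints at [1.147, 0.22, 1.526, -0, 1.395, -0.126], TCP at [0.183, 0.597, 0.405] pointing down, gripper open.
Joint ranges: [-2.98, 2.98], [-0.91, 2.08], [0.09, 2.57], [-1.24, 4.39], [0.2, 2.65], [-2.68, 2.68]. Speed limits (rad/s): [2.57, 2.57, 3.01, 3.14, 3.14, 3.14].

INTERFACE

Orientations are given as a rotation vector (axis times angle).
In Python, from cell import read_state, eyes, ticket, spotter gives the robot as it stands.
- The arm moves only by the tool play_rows, never from a script. Its argument "targets" is a list of rows, each a list of 3 entries, a list of its own where there are three numbers: the shift along the tool's x, y, z in cm, then the turn about the tool's x in rad, then the finger opening in cm, from 0 to 8.7. A call has 1 to 12 rows; each row is the pose to reach, as a shift and turn from the pose commanded when the call began, along the tool's axes at that moment; what a row does not reach only later rows make up. A row lasts 1/10 s, in which the tool goes at most 50 mm and 8.59 degrees, less where a joint would pass 70% of its speed; a pose out of reach is approached as far as the arm can. A call with a gripper value outside its range is refused whole. The fingers move at their own pace and stop on an object; the grip force is fixed at half the most. Time passes only in rows, so rows that repeat a pose let the fingers close. It gives the time, the measured TCP pose, the force and the opening at its end, in the units of the state.
- read_state(): the state, without advancing time (a new reading comes with each control period).
- eyes.snapshot(name): name is "side" or "top"; returns the picture (400x640x3 uint8, blue, green, red); there is no depth.
- eyes.camera_params(name): a dict with "vertical_fov" (degrees; the focal length in pixels is half the picture's height over the tangent of half this angle, whatever the lens; pixels are square), "cx", "cy" (the principal point, pixels), "extrinsics" (4x4, takes a point from world to camera coordinates). Camera axes: x right, y down, z forward; pixel columns grow to the right and rows downward; lengths in m; the calibration is good to about 2 mm. A picture is of the moment at which its call begins. camera_params takes no time and is no camera call.
- ticket.close_job(): hands the job in, once; it reports no verdict.
Trained networks look in the newest picture that a camera, given by its name, has taken for a name from the list of things; names that differ only in an ending like _2 or _b are one class to them, and where a whole thing is asked for, a point or a joint stands for the part that bears it (a point fixed in the world has none). Each returns a list of dicts, best first, with "conf" (0 to 1); they miss things now and then, are a little off and sometimes report something else, mostly with a low value. They report only what shows in the picture. A call takes as long as a camera call. They do not tell look-alikes from the thing itself.
- spotter.spot_in(camera, query): "box" ([left, top, width, height] in pixels, round what is visible of it).
The state is a dict: "clock": time; "joint_positions": joint angles; "joint_velocities": joint speeds; "tau": joint torques, N m; "tool_pos": TCP position; "orientation": TCP orientation; "ft_force": force on the tool from outside, world axes, zero at the start; "moment": the same for the moment, N m; "opening": opening from 0.0 (shut) to 1.0 (fully open).
Only numpy, scipy, OpenCV 4.12 (cv2) and the standard library are available. Lean on these libraries where they do the work, as an engineer would, in place of code of your own. Each camera call takes 0.05 s, during which the arm holds its last target.

## Working session

There is one attempt and no reset: what is moved stays moved. The work goes in short steps, Python scripts to look and compute and a tool call to move; the robot and the scene stay as the last step left them, time stands still between calls to the robot, and variables do not carry over. Pictures are saved under pics/ and viewed, and the job is handed in when it is done.

Besides the shell and the picture viewer there is one more tool, called after ">>>" as name(argument=value, ...) on one line, values as JSON. play_rows: Moves the arm, as the interface text tells. Its arguments: {"type":"object","properties":{"targets":{"type":"array","items":{"type":"array"}}},"required":["targets"]}

```bash
ls; mkdir -p pics; python3 - <<'E'
from cell import read_state, eyes, ticket, spotter
import cv2
print(read_state())
for n in ("side","top"):
    cv2.imwrite(f"pics/{n}0.png",eyes.snapshot(n)); print(n,eyes.camera_params(n))
E
```

```text
pics
{'clock': 0.0, 'joint_positions': array([ 1.14692625e+00,  2.21235835e-01,  1.52759242e+00,  1.86700488e-05,
        1.39470947e+00, -1.26101167e-01]), 'joint_velocities': array([0.00033594, 0.00047502, 0.00078436, 0.00084945, 0.00052067,
       0.00195193]), 'tau': array([-3.37131196e-04, -4.94612575e+01, -3.87366593e+01,  6.96196128e-02,
        5.73663600e-02, -1.96520677e-04]), 'tool_pos': array([0.1832594 , 0.59725247, 0.4036408 ]), 'orientation': array([-0.98812384,  1.33722996,  0.98657204]), 'ft_force': array([ 0.19130256, -0.68539871,  0.56760341]), 'moment': array([-0.01959322,  0.02509969, -0.0167652 ]), 'opening': 0.9980836747629627}
side {'vertical_fov': 56.35765101871899, 'cx': 313.9627753120462, 'cy': 202.77097165448666, 'extrinsics': array([[ 0.6838914 , -0.72951835, -0.009774  , -0.43968604],
       [-0.54113234, -0.49821116, -0.67746693,  0.29712726],
       [ 0.48935504,  0.46860283, -0.73548829,  0.7383398 ],
       [ 0.        ,  0.        ,  0.        ,  1.        ]])}
top {'vertical_fov': 49.218205970842256, 'cx': 320.7853794292265, 'cy': 197.97757812999615, 'extrinsics': array([[-0.0252965 , -0.99934123, -0.02602285, -0.07209078],
       [-0.9958092 ,  0.02747855, -0.08722934,  0.53426633],
       [ 0.08788695,  0.02370719, -0.99584831,  1.2365473 ],
       [ 0.        ,  0.        ,  0.        ,  1.        ]])}
```

View pics/side0.png

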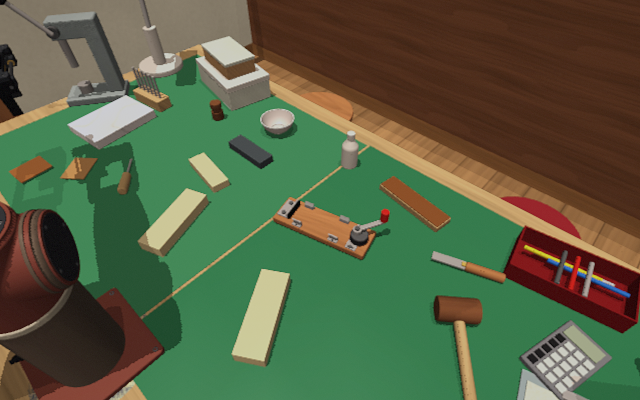

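View pics/top0.png

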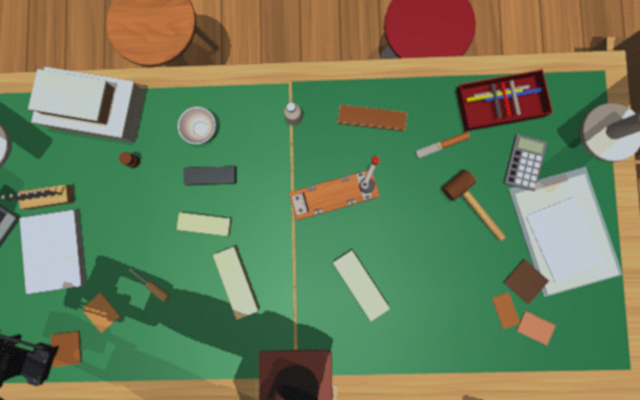

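The fine stone is probably the smallest pale block, at top (203,223) and side (209,171). The holder is at top (335,195), with its end stop at (298,203) and the red knob at (375,160). Next I'll zoom in and measure.

```bash
cat > h.py <<'E'
import numpy as np, cv2
from cell import read_state, eyes, ticket, spotter
from scipy.spatial.transform import Rotation as R
C={n:eyes.camera_params(n) for n in("side","top")}
def K(n):
    c=C[n]; f=200/np.tan(np.radians(c["vertical_fov"])/2)
    return f,c["cx"],c["cy"],np.array(c["extrinsics"])
def back(n,uv,z):
    f,cx,cy,E=K(n); d=E[:3,:3].T@np.array([(uv[0]-cx)/f,(uv[1]-cy)/f,1]); o=-E[:3,:3].T@E[:3,3]
    return o+d*(z-o[2])/d[2]
def proj(n,P):
    f,cx,cy,E=K(n); P=np.atleast_2d(P); q=P@E[:3,:3].T+E[:3,3]
    return np.c_[cx+f*q[:,0]/q[:,2],cy+f*q[:,1]/q[:,2]]
def tri(uvs):
    A=[];b=[]
    for n,uv in uvs.items():
        f,cx,cy,E=K(n)
        for i,c in((0,cx),(1,cy)):
            r=(uv[i]-c)/f; A.append(E[i,:3]-r*E[2,:3]); b.append(r*E[2,3]-E[i,3])
    x,res,_,_=np.linalg.lstsq(np.array(A),np.array(b),rcond=None); return x,res
E
python3 - <<'E'
from h import *
for n,rs in (("top",[(160,140,120,110),(280,140,110,90)]),("side",[(170,130,90,80),(260,180,140,90)])):
    im=cv2.imread(f"pics/{n}0.png")
    out=[cv2.resize(im[y:y+h,x:x+w],(800,int(800*h/w)),interpolation=cv2.INTER_CUBIC)[:600] for x,y,w,h in rs]
    for i,o in enumerate(out): cv2.imwrite(f"pics/{n}0z{i}.png",o)
for n in("top","side"):
    for q in("fine_stone_mid","holder","stop","lever_knob","coarse_stone_mid"):
        print(n,q,[(np.round(d["box"],1).tolist(),round(d["conf"],2)) for d in spotter.spot_in(n,q)[:4]])
# pale masks
for n in("top","side"):
    im=cv2.imread(f"pics/{n}0.png"); hsv=cv2.cvtColor(im,cv2.COLOR_BGR2HSV)
    m=cv2.inRange(hsv,(20,35,150),(40,120,255)); 
    for c in cv2.findContours(m,cv2.RETR_EXTERNAL,cv2.CHAIN_APPROX_NONE)[0]:
        if cv2.contourArea(c)>400:
            r=cv2.minAreaRect(c); p=cv2.boxPoints(r); w=np.array([back(n,u,.025) for u in p])
            print(n,r,np.round(w.mean(0),4),[round(float(np.linalg.norm(w[i]-w[i-1])),4) for i in(1,2,3,0)])
E
```

```text
top fine_stone_mid [([212.3, 244.7, 45.9, 70.9], 0.94), ([332.2, 250.3, 57.9, 65.1], 0.79), ([174.7, 211.8, 57.9, 24.1], 0.72), ([288.5, 174.5, 89.9, 44.2], 0.7)]
top holder [([288.2, 169.4, 93.4, 51.7], 0.88)]
top stop [([290.8, 189.7, 14.6, 23.7], 0.68)]
top lever_knob [([358.1, 156.1, 19.2, 35.6], 0.79)]
top coarse_stone_mid [([184.5, 166.1, 49.2, 21.3], 0.73), ([290.4, 190.1, 16.6, 21.2], 0.51)]
side fine_stone_mid [([190.4, 153.7, 34.5, 39.1], 0.9), ([136.9, 189.8, 73.0, 64.3], 0.77), ([235.2, 266.7, 51.8, 99.4], 0.65)]
side holder [([275.5, 197.3, 99.8, 60.4], 0.85)]
side stop [([348.1, 209.1, 43.3, 33.2], 0.75), ([343.1, 132.8, 16.4, 34.8], 0.63), ([276.7, 199.5, 24.2, 20.3], 0.58)]
side lever_knob [([349.6, 211.9, 37.0, 32.4], 0.68)]
side coarse_stone_mid [([230.1, 136.4, 42.8, 30.4], 0.71), ([348.2, 211.2, 41.7, 35.2], 0.29)]
top ((234.95619201660156, 282.37957763671875), (67.66512298583984, 21.871553421020508), 70.01689147949219) [0.2985 0.1641 0.025 ] [0.0626, 0.1913, 0.0617, 0.1913]
top ((203.0615234375, 223.4874267578125), (50.91472625732422, 17.077482223510742), 6.842773914337158) [0.4676 0.2551 0.025 ] [0.0492, 0.1485, 0.0489, 0.148]
side ((583.9212036132812, 343.08319091796875), (45.543983459472656, 12.073740005493164), 43.45184326171875) [ 0.6603 -0.6943  0.025 ] [0.0304, 0.0702, 0.0286, 0.0689]
side ((260.039794921875, 313.8646545410156), (33.63422393798828, 94.18711853027344), 16.389541625976562) [ 0.2828 -0.1883  0.025 ] [0.2047, 0.0785, 0.1992, 0.0655]
side ((173.05458068847656, 216.23670959472656), (21.703712463378906, 75.40147399902344), 40.763607025146484) [0.3068 0.1709 0.025 ] [0.2108, 0.0787, 0.2004, 0.0665]
side ((207.91761779785156, 169.07057189941406), (40.13213348388672, 17.35443687438965), 49.398704528808594) [0.4673 0.2522 0.025 ] [0.0588, 0.1675, 0.0524, 0.1608]
```

View pics/top0z0.png

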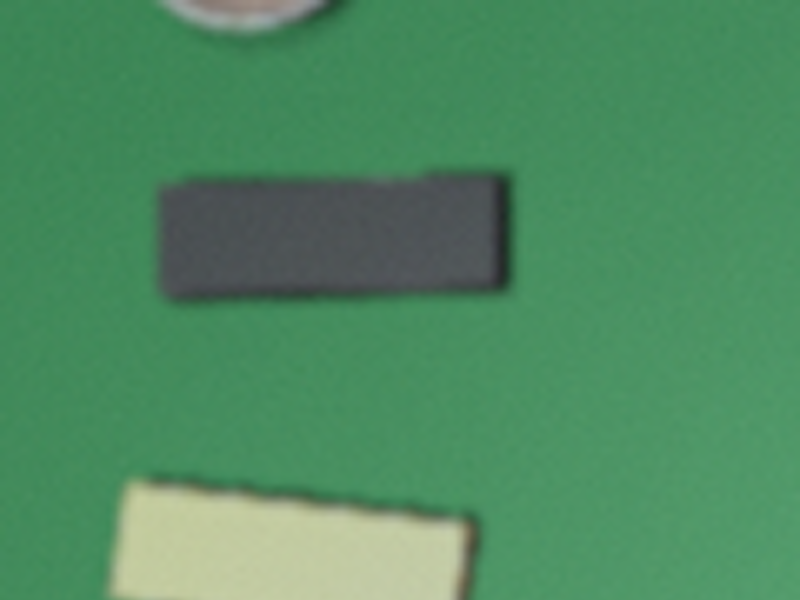

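View pics/top0z1.png

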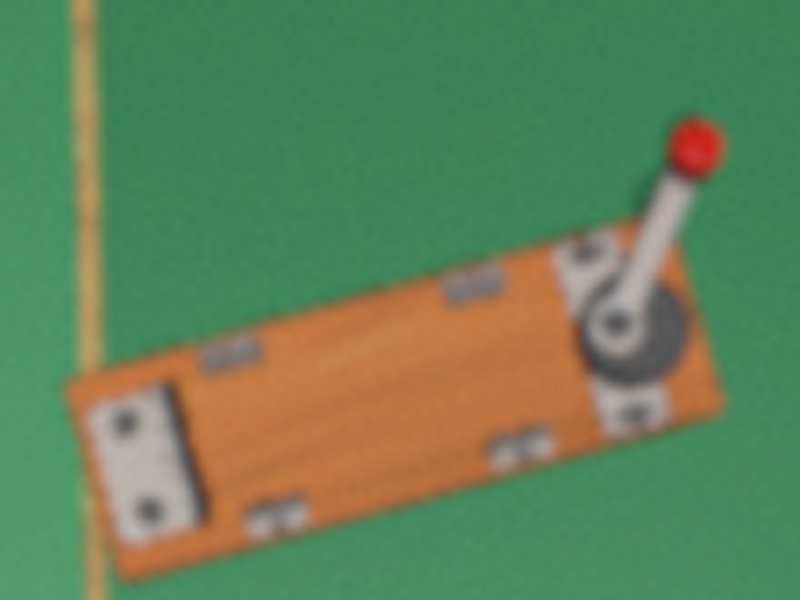

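View pics/side0z0.png

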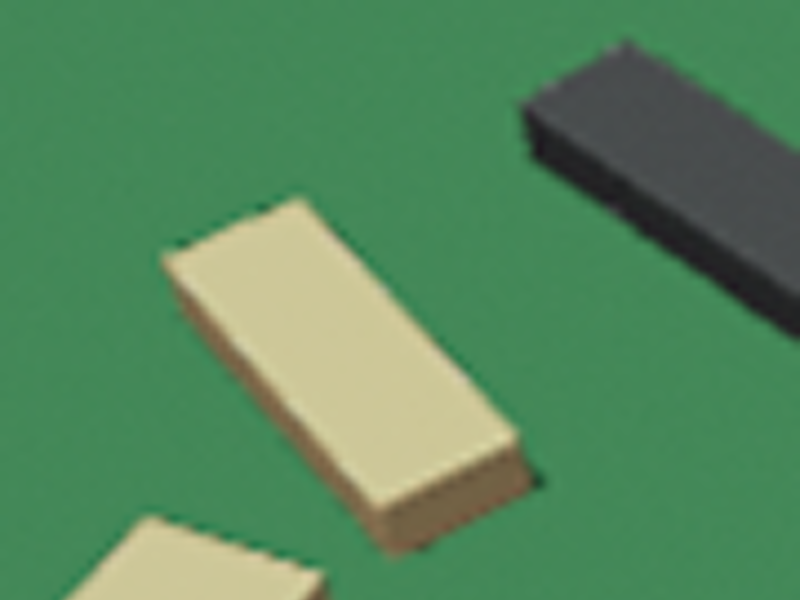

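View pics/side0z1.png

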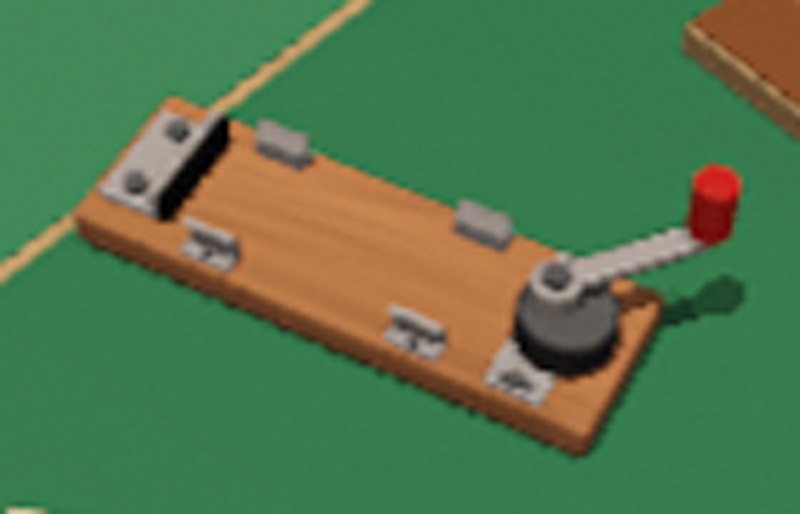

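```bash
cat > fit.py <<'E'
from h import *
from scipy.optimize import least_squares, minimize
S=6
def render(n,polys,roi,blur):
    x,y,w,h=roi; m=np.zeros((h*S,w*S),np.uint8)
    for P in polys:
        uv=proj(n,P); q=((uv-[x,y]+.5)*S-.5)
        hull=cv2.convexHull(np.round(q*16).astype(np.int32)); cv2.fillConvexPoly(m,hull,255,cv2.LINE_AA,4)
    g=cv2.GaussianBlur(m.astype(np.float32)/255,(0,0),blur*S)
    return cv2.resize(g,(w,h),interpolation=cv2.INTER_AREA)
def box(p,L,W,z0,z1):
    c,s=np.cos(p[2]),np.sin(p[2]); o=[]
    for a,b in((1,1),(1,-1),(-1,-1),(-1,1)):
        X=a*L/2;Y=b*W/2
        for z in (z0,z1): o.append([p[0]+c*X-s*Y,p[1]+s*X+c*Y,z])
    return np.array(o)
def fitbox(targets,p0,L,W,z0,z1,blur=.7):
    # targets: list of (cam,roi,image 0..1,weight)
    def cost(p):
        return sum(float((w*(render(n,[box(p,L,W,z0,z1)],roi,blur)-t)**2).sum()) for n,roi,t,w in targets)
    best=minimize(cost,p0,method="Nelder-Mead",options=dict(initial_simplex=np.array(p0)+np.array([[0,0,0],[.006,0,0],[0,.006,0],[0,0,.06]]),xatol=1e-5,fatol=1e-4))
    return best.x,best.fun
def nongreen(im):
    lab=cv2.cvtColor(im,cv2.COLOR_BGR2LAB).astype(np.float32); return lab
E
python3 - <<'E'
from fit import *
for n in("top","side"):
    E=K(n)[3]; print(n,"cam at",-E[:3,:3].T@E[:3,3])
    lab=cv2.cvtColor(cv2.imread(f"pics/{n}0.png"),cv2.COLOR_BGR2LAB)
    pts=dict(top=dict(green=(240,205),stone=(203,223),brown=(335,195),steel=(298,203),black=(303,201),cam=(369,186),line=(292,160)),side=dict(green=(240,200),stone=(208,169),stoneside=(196,170),brown=(325,222),steel=(283,205)))[n]
    for k,(u,v) in pts.items(): print(k,lab[v,u])
s=read_state(); Rm=R.from_rotvec(s["orientation"]).as_matrix(); print(np.round(Rm,4))
E
```

```text
top cam at [ 0.42152731 -0.11603921  1.27614123]
green [142  94 147]
stone [205 117 148]
brown [144 153 168]
steel [186 130 131]
black [165 129 130]
cam [104 129 128]
line [160 126 159]
side cam at [ 0.10017237 -0.51871504  0.74003668]
green [131  95 147]
stone [203 123 152]
stoneside [112 132 148]
brown [146 148 164]
steel [160 137 141]
[[ 1.000e-04 -9.560e-01  2.934e-01]
 [ 1.000e-04  2.934e-01  9.560e-01]
 [-1.000e+00 -0.000e+00  1.000e-04]]
```

```bash
cat > m0.py <<'E'
from fit import *
def targ(n,im,roi,g,o,excl=()):
    a=cv2.cvtColor(im,cv2.COLOR_BGR2LAB)[...,1].astype(np.float32); x,y,w,h=roi
    t=np.clip((a-g)/(o-g),0,1)[y:y+h,x:x+w]; wt=np.ones_like(t)
    for ex in excl: cv2.fillPoly(wt,[np.int32(np.array(ex)-[x,y])],0)
    return (n,roi,t,wt)
if __name__=="__main__":
    T=cv2.imread("pics/top0.png"); Sd=cv2.imread("pics/side0.png")
    ts=targ("top",T,(165,202,78,42),95,116); ss=targ("side",Sd,(180,145,60,55),96,122,[[(180,175),(200,188),(205,200),(180,200)]])
    p0=[.467,.253,np.pi/2-.12]
    for nm,l in(("top",[ts]),("side",[ss]),("both",[ts,ss])):
        for L,W in((.15,.05),):
            print("stone",nm,*fitbox(l,p0,L,W,0,.025))
    ex=[[(283,140),(297,140),(296,189),(289,192),(283,192)],[(283,190),(291,192),(296,225),(283,225)],[(355,140),(390,140),(390,180),(355,180)]]
    th=targ("top",T,(283,160,107,65),95,126,ex)
    exs=[[(268,226),(268,196),(283,196),(298,207),(300,180),(268,180)],[(345,200),(400,200),(400,235),(376,235),(350,227)]]
    sh=targ("side",Sd,(268,190,118,75),96,126,exs)
    c=back("top",(335,195),.022); print(c)
    for z0 in(.004,.007,):
      for nm,l in(("top",[th]),("side",[sh]),("both",[th,sh])):
        print("holder",z0,nm,*fitbox(l,[c[0],c[1],np.pi/2+.25],.25,.084,z0,.022))
E
python3 m0.py
```

```text
stone top [0.4679041  0.25612817 1.42781814] 33.494449615478516
stone side [0.46745296 0.25338056 1.41984153] 81.37608337402344
stone both [0.46773931 0.25499604 1.42256563] 119.46309280395508
[ 0.5396942  -0.12738604  0.022     ]
holder 0.004 top [ 0.54287172 -0.12464155  1.81915822] 16.830957412719727
holder 0.004 side [ 0.54264429 -0.12620605  1.8192405 ] 88.01204681396484
holder 0.004 both [ 0.54296374 -0.12582563  1.81796383] 107.95296096801758
holder 0.007 top [ 0.54287487 -0.12468717  1.81938678] 18.488811492919922
holder 0.007 side [ 0.54132758 -0.12694898  1.81687847] 92.94920349121094
holder 0.007 both [ 0.54218564 -0.12631927  1.81589729] 128.51207733154297
```

```bash
cat > ov.py <<'E'
from fit import *
def ov(n,im,boxes,roi,out):
    x,y,w,h=roi; s=min(800/w,600/h); o=cv2.resize(im[y:y+h,x:x+w],None,fx=s,fy=s,interpolation=cv2.INTER_CUBIC)
    for p,L,W,z0,z1,col in boxes:
        b=box(p,L,W,z0,z1)
        for k in(0,1):
            q=((proj(n,b[k::2])-[x,y]+.5)*s-.5); cv2.polylines(o,[np.int32(q*16)],True,col,1,cv2.LINE_AA,4)
    cv2.imwrite(out,o)
E
python3 - <<'E'
from ov import *
T=cv2.imread("pics/top0.png"); Sd=cv2.imread("pics/side0.png")
b=[([0.4677,.2550,1.4226],.15,.05,0,.025,(0,0,255)),([.5429,-.1256,1.818],.25,.084,.005,.022,(255,0,0))]
a=[]
for n,im,rs in(("top",T,[(165,195,80,55),(283,150,107,75)]),("side",Sd,[(180,145,60,50),(268,190,118,75)])):
    for i,r in enumerate(rs): ov(n,im,b,r,f"pics/ov_{n}{i}.png"); a.append(cv2.resize(cv2.imread(f"pics/ov_{n}{i}.png"),(400,290)))
cv2.imwrite("pics/ov.png",np.vstack([np.hstack(a[:2]),np.hstack(a[2:])]))
E
```

```text
(no output)
```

View pics/ov.png

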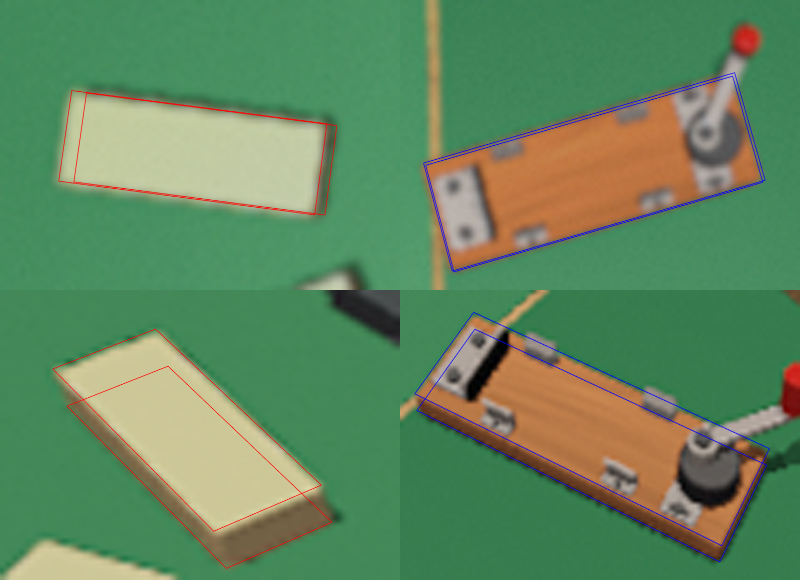

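```bash
cat > m1.py <<'E'
from fit import *
hp={"top":[.54287,-.12465,1.8190],"side":[.5426,-.1262,1.8190]}
def toh(n,P):
    p=hp[n]; c,s=np.cos(p[2]),np.sin(p[2]); d=P[:2]-np.array(p[:2]); return np.round([1e3*(c*d[0]+s*d[1]),1e3*(-s*d[0]+c*d[1])],1)
s=800/110
T=dict(tabs=(375.8,400.8,.037),tabA=(254,436,.037),tabB=(497.5,365.5,.037),stopU=(180,385,.040),stopL=(207,520,.040),pivot=(617,322,.056),knob=(695,147,.088))
for k,(x,y,z) in T.items(): print("top",k,toh("top",back("top",(280+(x+.5)/s-.5,140+(y+.5)/s-.5),z)))
s=800/140
# side zoom1 260,180 : tab tops
T=dict(tFL=(208,237,.037),tFR=(415,327,.037),tBL=(285,137,.037),tBR=(485,217,.037),stopL=(158,208,.040),stopR=(222,120,.040),pivot=(557,272,.058),knob=(716,178,.088))
for k,(x,y,z) in T.items(): print("side",k,toh("side",back("side",(260+(x+.5)/s-.5,180+(y+.5)/s-.5),z)))
E
python3 m1.py
```

```text
top tabs [8.7 1.3]
top tabA [58.3  1.6]
top tabB [-41.    0.9]
top stopU [ 80.8 -25.3]
top stopL [84.8 28.6]
top pivot [-88.7  -1. ]
top knob [-132.2  -53.8]
side tFL [56.8 36.2]
side tFR [-43.3  36.9]
side tBL [ 56.3 -30.3]
side tBR [-42.7 -30.6]
side stopL [82.7 34.5]
side stopR [ 84.8 -23.5]
side pivot [-88.3  -1.4]
side knob [-132.8  -53.7]
```

```bash
cat > go.py <<'E'
from h import *
def delta(P,heading=None,verb=True):
    """P = wanted world fingertip-plane TCP position; heading= wanted tool z heading (mod pi)"""
    s=read_state(); Rm=R.from_rotvec(s["orientation"]).as_matrix()
    d=Rm.T@(np.array(P)-s["tool_pos"])*100
    h=np.arctan2(Rm[1,2],Rm[0,2]); t=None if heading is None else (h-heading+np.pi/2)%np.pi-np.pi/2
    print("clock",round(s["clock"],2),"tcp",np.round(s["tool_pos"],4),"hd",round(h,4),"tilt",np.round(Rm[2,1:],4),"j6",round(s["joint_positions"][5],3),"F",np.round(s["ft_force"],2),"op",round(s["opening"]*8.7,2))
    print("shift cm",np.round(d,2),"turn",t)
E
python3 -c "
from go import *
delta([.4677,.2548,.33],-.148)"
```

```text
clock 0.6 tcp [0.1834 0.5975 0.4048] hd 1.273 tilt [-0.      0.0001] j6 -0.126 F [-0.09 -0.34  0.7 ] op 8.7
shift cm [  7.48 -37.23 -24.42] turn 1.4209898814352666
```

>>> play_rows(targets=[[[7.5,-37.2,-24.4],1.421,8.7],[[7.5,-37.2,-24.4],1.421,8.7],[[7.5,-37.2,-24.4],1.421,8.7],[[7.5,-37.2,-24.4],1.421,8.7],[[7.5,-37.2,-24.4],1.421,8.7],[[7.5,-37.2,-24.4],1.421,8.7],[[7.5,-37.2,-24.4],1.421,8.7],[[7.5,-37.2,-24.4],1.421,8.7],[[7.5,-37.2,-24.4],1.421,8.7],[[7.5,-37.2,-24.4],1.421,8.7],[[7.5,-37.2,-24.4],1.421,8.7],[[7.5,-37.2,-24.4],1.421,8.7]])

```text
clock: 1.8
tool_pos: [0.4673, 0.2553, 0.3299]
orientation: [0.115, 1.568, -0.114]
ft_force: [-0.2, 0.8, -0.6]
opening: 0.997
```

```bash
python3 -c "
from go import *
delta([.4677,.2548,.187],-.148)"
```

```text
clock 1.8 tcp [0.4673 0.2553 0.3299] hd -0.146 tilt [ 0.0003 -0.0001] j6 0.498 F [-0.17  0.79 -0.63] op 8.67
shift cm [14.29 -0.04  0.05] turn 0.0020264131364799987
```

>>> play_rows(targets=[[[4,0,0],0,7.0],[[8.3,0,0],0,7.0],[[11.5,0,0],0,7.0],[[13,0,0],0,7.0],[[13.8,0,0],0,7.0],[[14.2,0,0],0,7.0],[[14.2,0,0],0,7.0]])

```text
clock: 2.5
tool_pos: [0.4679, 0.2556, 0.1888]
orientation: [0.116, 1.566, -0.115]
ft_force: [0.0, -0.2, -0.0]
opening: 0.807
```

```bash
python3 -c "
from go import *
delta([.4677,.2548,.187],-.148)
import cv2
for n in ('top','side'): cv2.imwrite(f'pics/{n}1.png',eyes.snapshot(n))
im=cv2.imread('pics/side1.png')[110:240,140:300]; cv2.imwrite('pics/side1z.png',cv2.resize(im,None,fx=4.5,fy=4.5,interpolation=2))
"
```

```text
clock 2.5 tcp [0.4679 0.2556 0.1888] hd -0.1472 tilt [0.0009 0.0015] j6 0.499 F [ 0.04 -0.17 -0.03] op 7.02
shift cm [ 0.18 -0.08 -0.01] turn 0.0008179561413754755
```

View pics/side1z.png

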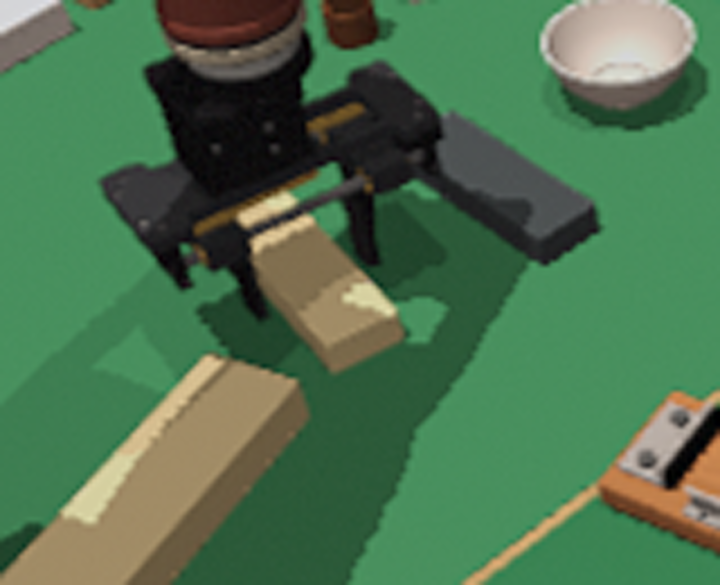

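The fingers straddle the stone at about (65%,50%) of the crop, clear of the bigger stone and the dark one. I'll close on it.

>>> play_rows(targets=[[[0.1,0,0],0,4.0],[[0.1,0,0],0,4.0],[[0.1,0,0],0,4.0],[[0.1,0,0],0,4.0],[[0.1,0,0],0,4.0],[[0.1,0,0],0,4.0],[[0.1,0,0],0,4.0],[[0.1,0,0],0,4.0]])

```text
clock: 3.4
tool_pos: [0.4674, 0.2551, 0.187]
orientation: [0.116, 1.568, -0.116]
ft_force: [-2.2, -0.3, 5.2]
opening: 0.572
```

```bash
python3 -c "
from go import *
delta([.4677,.2548,.30],-.148)
"
```

```text
clock 3.4 tcp [0.4674 0.2551 0.187 ] hd -0.148 tilt [-0.     -0.0003] j6 0.499 F [-2.16 -0.32  5.21] op 4.98
shift cm [-11.3   -0.03   0.03] turn -2.095780988509155e-05
```

>>> play_rows(targets=[[[-1,0,0],0,4.0],[[-4,0,0],0,4.0],[[-8,0,0],0,4.0],[[-11,0,0],0,4.0],[[-11.3,0,0],0,4.0],[[-11.3,0,0],0,4.0]])

```text
clock: 4.0
tool_pos: [0.4674, 0.255, 0.2997]
orientation: [0.116, 1.567, -0.116]
ft_force: [-0.5, 0.6, -5.6]
opening: 0.57
```

```bash
python3 -c "
from go import *
delta([.5415,-.1206,.27],.248)
"
```

```text
clock 4.0 tcp [0.4674 0.255  0.2997] hd -0.148 tilt [0.0004 0.001 ] j6 0.499 F [-0.5   0.62 -5.61] op 4.96
shift cm [  2.97 -36.06  12.87] turn -0.3960139373593483
```

>>> play_rows(targets=[[[0,-1.5,0.5],0,4.0],[[0,-4.5,1.5],-0.05,4.0],[[0.5,-8.4,3],-0.1,4.0],[[1,-12.5,4.5],-0.15,4.0],[[1.5,-16.6,6],-0.2,4.0],[[2,-20.8,7.5],-0.25,4.0],[[2.5,-25,9],-0.3,4.0],[[3,-29.2,10.5],-0.35,4.0],[[3,-32.5,11.6],-0.396,4.0],[[3,-35,12.5],-0.396,4.0],[[3,-36,12.9],-0.396,4.0],[[3,-36,12.9],-0.396,4.0]])

```text
clock: 5.2
tool_pos: [0.541, -0.1215, 0.2676]
orientation: [-0.192, 1.565, 0.194]
ft_force: [0.3, -0.3, -5.5]
opening: 0.574
```

```bash
python3 -c "
from go import *
delta([.5415,-.1206,.27],.248)
for n in ('top','side'): cv2.imwrite(f'pics/{n}2.png',eyes.snapshot(n))
im=cv2.imread('pics/side2.png')[130:270,240:420]; a=cv2.resize(im,(720,560),interpolation=2)
cv2.imwrite('pics/side2z.png',a)
im=cv2.imread('pics/top2.png')[130:240,260:400]; cv2.imwrite('pics/top2z.png',cv2.resize(im,(700,550),interpolation=2))
delta([.5415,-.1206,.27],.248)
"
```

```text
clock 5.2 tcp [ 0.541  -0.1215  0.2676] hd 0.2453 tilt [ 0.0018 -0.003 ] j6 -0.608 F [ 0.32 -0.28 -5.45] op 5.0
shift cm [-0.24  0.08  0.07] turn -0.0027206184273060874
clock 5.3 tcp [ 0.541  -0.1194  0.2681] hd 0.2476 tilt [ 0.0023 -0.0025] j6 -0.608 F [ 0.11  0.36 -4.25] op 5.0
shift cm [-0.19 -0.12  0.01] turn -0.0003851466175728291
```

View pics/side2z.png

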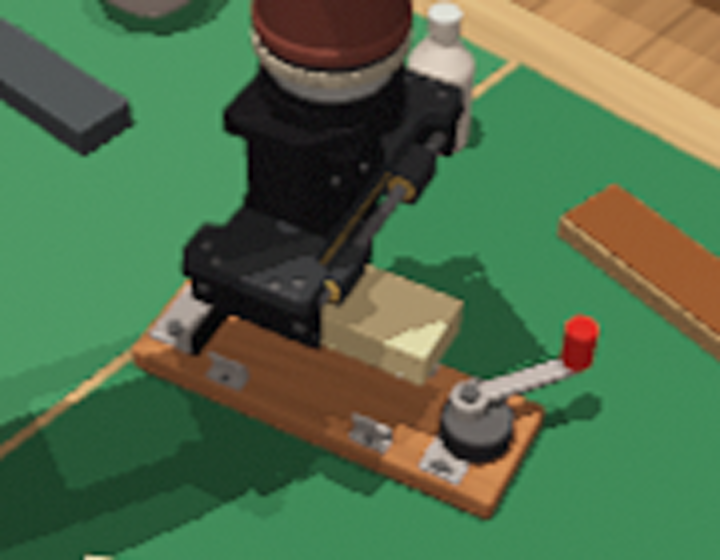

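View pics/top2z.png

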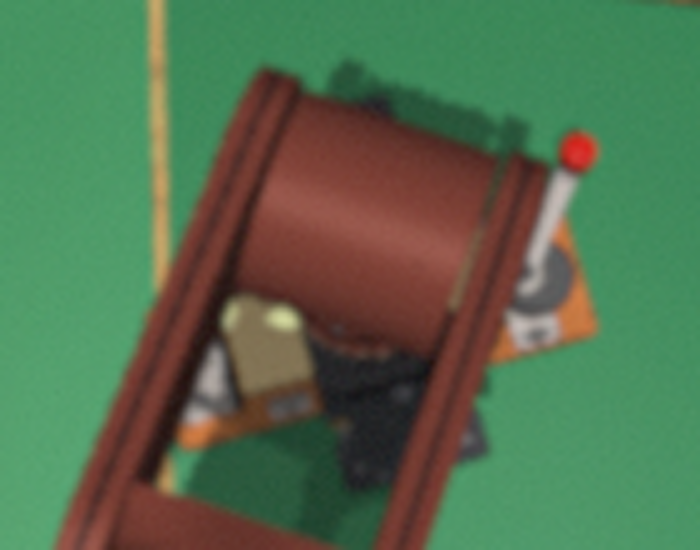

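```bash
cat > st.py <<'E'
from fit import *
import sys
def corners(tcp,hd,off=0,zb=-.187):
    # stone centre = tcp + off along holder/stone axis
    yaw=hd+np.pi/2; p=[tcp[0]+off*np.cos(yaw),tcp[1]+off*np.sin(yaw),yaw]; return box(p,.15,.05,tcp[2]+zb,tcp[2]+zb+.025)
def draw(n,img,B,roi,out,s):
    x,y,w,h=roi; o=cv2.resize(img[y:y+h,x:x+w],None,fx=s,fy=s,interpolation=2)
    for b,col in B:
        for k in(0,1):
            q=((proj(n,b[k::2])-[x,y]+.5)*s-.5); cv2.polylines(o,[np.int32(q*16)],True,col,1,cv2.LINE_AA,4)
    cv2.imwrite(out,o)
E
python3 -c "
from st import *
s=read_state(); t=s['tool_pos']; print(t)
t=np.array([.541,-.1205,.268])
draw('side',cv2.imread('pics/side2.png'),[(corners(t,.2465),(0,0,255))],(290,170,100,80),'pics/s2o.png',7)
draw('top',cv2.imread('pics/top2.png'),[(corners(t,.2465),(0,0,255))],(280,170,100,60),'pics/t2o.png',7)
"
```

```text
[ 0.54104935 -0.11942785  0.26814843]
```

View pics/s2o.png

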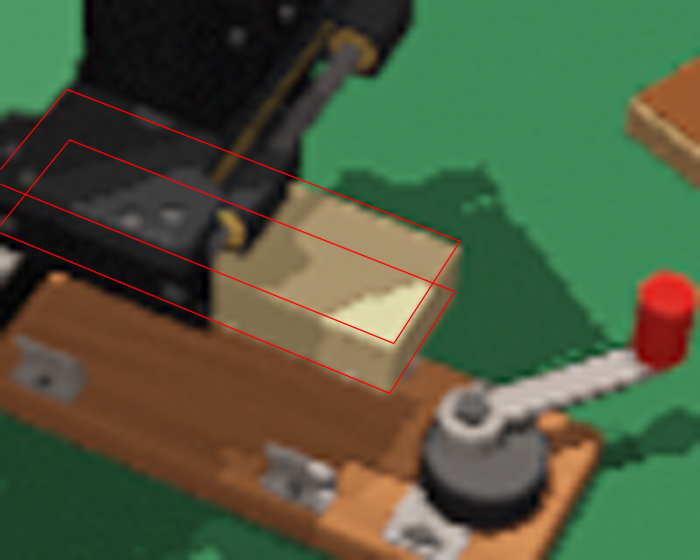

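View pics/t2o.png

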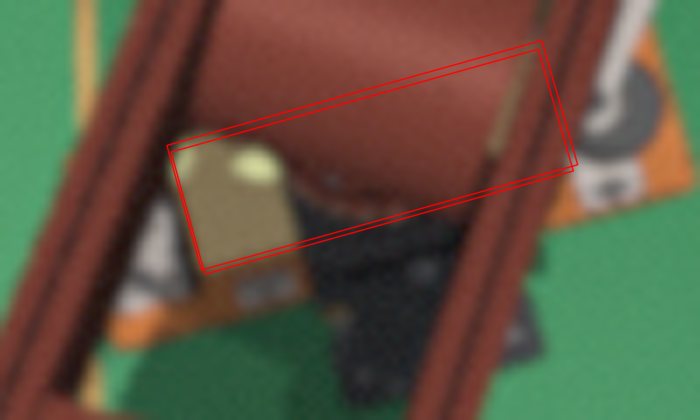

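>>> play_rows(targets=[[[1,-0.1,0],0,4.0],[[2.5,-0.1,0],0,4.0],[[3.3,-0.1,0],0,4.0],[[3.5,-0.1,0],0,4.0],[[3.5,-0.1,0],0,4.0],[[3.5,-0.1,0],0,4.0]])

```text
clock: 5.9
tool_pos: [0.5424, -0.1209, 0.235]
orientation: [-0.195, 1.562, 0.195]
ft_force: [1.5, 0.0, -3.6]
opening: 0.57
```

```bash
cat > look.py <<'E'
from st import *
from go import delta
def look(tag,roi_s=(280,180,110,80),roi_t=(280,160,110,70)):
    s=read_state(); t=s["tool_pos"]; Rm=R.from_rotvec(s["orientation"]).as_matrix(); h=np.arctan2(Rm[1,2],Rm[0,2])
    B=[(corners(t,h),(0,0,255))]
    for n,r in(("side",roi_s),("top",roi_t)):
        im=eyes.snapshot(n); cv2.imwrite(f"pics/{n}_{tag}.png",im); draw(n,im,B,r,f"pics/{n}_{tag}_o.png",7)
    a=cv2.imread(f"pics/side_{tag}_o.png"); return a
E
python3 -c "
from look import *
look('3'); delta([.5415,-.1206,.232],.248)
"
```

```text
clock 6.0 tcp [ 0.5425 -0.1211  0.2354] hd 0.248 tilt [-0.0007  0.001 ] j6 -0.609 F [ 0.63 -0.03 -5.13] op 4.94
shift cm [ 0.34  0.07 -0.09] turn 2.205078712380626e-05
```

View pics/side_3_o.png

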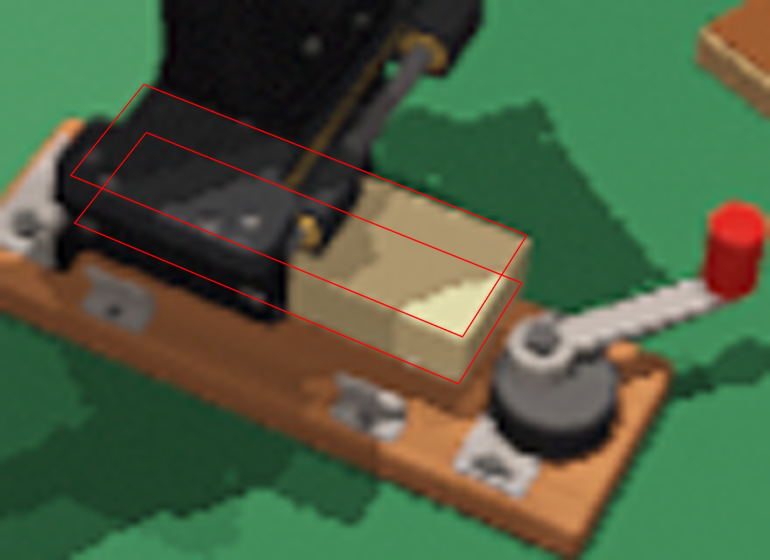

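View pics/top_3_o.png

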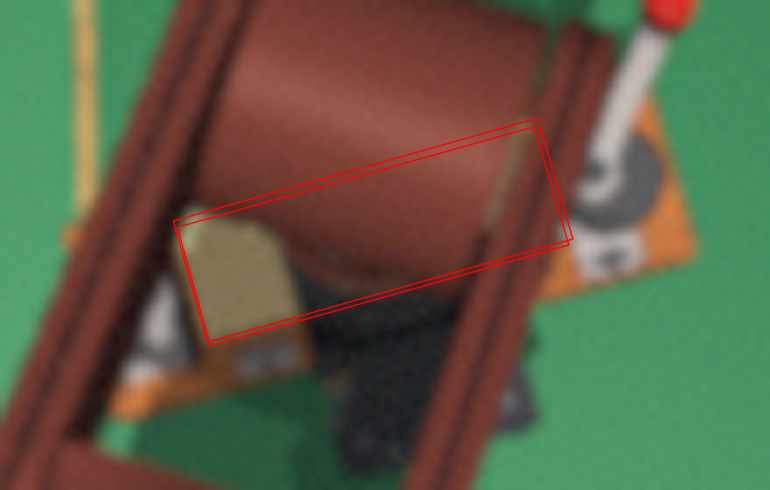

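```bash
python3 - <<'E'
from fit import *
hp={"top":[.54287,-.12465,1.8190],"side":[.5426,-.1262,1.8190]}
def w(n,xh,yh,z):
    p=hp[n]; c,s=np.cos(p[2]),np.sin(p[2]); xh=np.asarray(xh);yh=np.asarray(yh)
    return np.c_[p[0]+c*xh-s*yh,p[1]+s*xh+c*yh,np.full(xh.shape,z)]
th=np.linspace(0,2*np.pi,60)
o=[]
for n,roi in(("top",(345,165,40,45)),("side",(340,215,45,50))):
    im=cv2.imread(f"pics/{n}0.png"); x,y,W,H=roi; s=10
    for cx,cy in((-.0935,.002),(-.0905,.002)):
        z=cv2.resize(im[y:y+H,x:x+W],None,fx=s,fy=s,interpolation=2)
        for zz,col in((.043,(0,0,255)),(.027,(255,0,0))):
            q=(proj(n,w(n,cx+.022*np.cos(th),cy+.022*np.sin(th),zz))-[x,y]+.5)*s-.5
            cv2.polylines(z,[np.int32(q*16)],True,col,1,cv2.LINE_AA,4)
        o.append(cv2.resize(z,(400,300) if False else None,fx=.6,fy=.6,interpolation=3) if False else cv2.copyMakeBorder(z,0,500-z.shape[0],0,450-z.shape[1],0))
cv2.imwrite("pics/disc.png",cv2.resize(np.vstack([np.hstack(o[:2]),np.hstack(o[2:])]),None,fx=.6,fy=.6,interpolation=cv2.INTER_AREA))
E
```

```text
(no output)
```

View pics/disc.png

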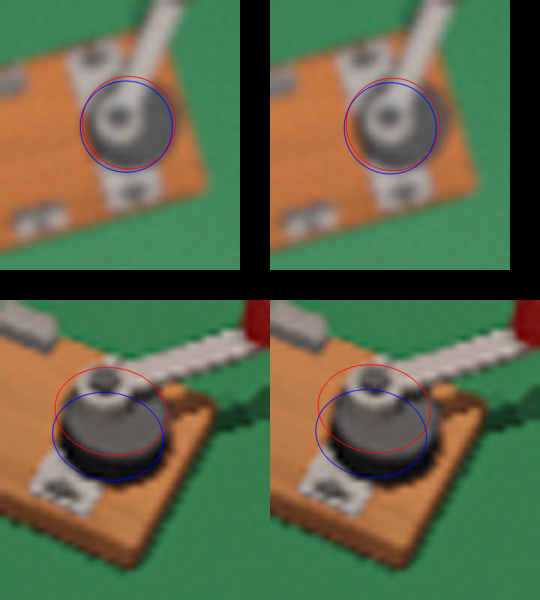

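>>> play_rows(targets=[[[0,0.05,-0.1],0,4.0],[[0.3,0.05,-0.1],0,4.0],[[0.6,0.05,-0.1],0,4.0],[[0.8,0.05,-0.1],0,4.0],[[1,0.05,-0.1],0,4.0],[[1,0.05,-0.1],0,4.0]])

```text
clock: 6.6
tool_pos: [0.5409, -0.1207, 0.2242]
orientation: [-0.194, 1.563, 0.195]
ft_force: [-1.2, 0.1, -5.6]
opening: 0.57
```

```bash
python3 -c "
from look import *
delta([.5415,-.1206,.209],.248)
"
```

```text
clock 6.6 tcp [ 0.5409 -0.1207  0.2242] hd 0.248 tilt [ 0.0005 -0.0007] j6 -0.61 F [-1.18  0.06 -5.59] op 4.96
shift cm [ 1.52 -0.01  0.06] turn -4.150601863739389e-05
```

>>> play_rows(targets=[[[0.2,0,0],0,4.0],[[0.4,0,0],0,4.0],[[0.6,0,0],0,4.0],[[0.8,0,0],0,4.0],[[0.8,0,0],0,4.0],[[0.8,0,0],0,4.0]])

```text
clock: 7.2
tool_pos: [0.5411, -0.1207, 0.2167]
orientation: [-0.195, 1.562, 0.195]
ft_force: [0.1, 0.4, -5.4]
opening: 0.572
```

```bash
python3 -c "
from look import *
delta([.5415,-.1206,.209],.248)
"
```

```text
clock 7.2 tcp [ 0.5411 -0.1207  0.2167] hd 0.248 tilt [ 0.     -0.0001] j6 -0.61 F [ 0.11  0.36 -5.38] op 4.97
shift cm [0.77 0.   0.05] turn 4.461962011781395e-05
```

>>> play_rows(targets=[[[0.2,0,0],0,4.0],[[0.4,0,0],0,4.0],[[0.5,0,0],0,4.0],[[0.5,0,0],0,4.0],[[0.5,0,0],0,4.0]])

```text
clock: 7.7
tool_pos: [0.5411, -0.1207, 0.2117]
orientation: [-0.195, 1.562, 0.195]
ft_force: [0.3, -0.4, -5.1]
opening: 0.571
```

>>> play_rows(targets=[[[0.1,0,0],0,4.0],[[0.15,0,0],0,4.0],[[0.15,0,0],0,4.0]])

```text
clock: 8.0
tool_pos: [0.541, -0.1207, 0.2102]
orientation: [-0.195, 1.562, 0.195]
ft_force: [-0.4, 0.4, -4.3]
opening: 0.571
```

```bash
python3 -c "
from look import *
delta([.5415,-.1206,.209],.248)
"
```

```text
clock 8.0 tcp [ 0.541  -0.1207  0.2102] hd 0.248 tilt [ 0.0001 -0.0001] j6 -0.61 F [-0.35  0.45 -4.34] op 4.97
shift cm [0.12 0.   0.05] turn 6.9972881566737755e-06
```

>>> play_rows(targets=[[[0.05,0,0],0,4.0],[[0.05,0,0],0,4.0]])

```text
clock: 8.2
tool_pos: [0.541, -0.1207, 0.2097]
orientation: [-0.195, 1.562, 0.195]
ft_force: [0.8, 0.6, -5.0]
opening: 0.577
```

>>> play_rows(targets=[[[0.05,0,0],0,4.0],[[0.05,0,0],0,4.0]])

```text
clock: 8.4
tool_pos: [0.541, -0.1207, 0.2092]
orientation: [-0.195, 1.562, 0.195]
ft_force: [0.0, -0.2, -5.3]
opening: 0.569
```

>>> play_rows(targets=[[[0.05,0,0],0,4.0],[[0.05,0,0],0,4.0]])

```text
clock: 8.6
tool_pos: [0.5411, -0.1207, 0.2091]
orientation: [-0.195, 1.562, 0.195]
ft_force: [-2.6, 0.4, -0.6]
opening: 0.574
```

>>> play_rows(targets=[[[-0.02,0.05,0],0,4.0],[[-0.02,0.1,0],0,4.0],[[-0.02,0.1,0],0,4.0]])

```text
clock: 8.9
tool_pos: [0.541, -0.1199, 0.2091]
orientation: [-0.195, 1.561, 0.194]
ft_force: [0.2, -0.8, -2.9]
opening: 0.571
```

>>> play_rows(targets=[[[0,0.05,0],0,4.0],[[0,0.05,0],0,4.0]])

```text
clock: 9.1
tool_pos: [0.5409, -0.1194, 0.2091]
orientation: [-0.195, 1.561, 0.194]
ft_force: [0.0, -1.7, -3.8]
opening: 0.576
```

>>> play_rows(targets=[[[0,0.05,0],0,4.0],[[0,0.05,0],0,4.0]])

```text
clock: 9.3
tool_pos: [0.5407, -0.1188, 0.2091]
orientation: [-0.195, 1.562, 0.195]
ft_force: [-0.1, -1.8, -1.8]
opening: 0.576
```

>>> play_rows(targets=[[[0,0.05,0],0,4.0],[[0,0.05,0],0,4.0]])

```text
clock: 9.5
tool_pos: [0.5406, -0.1184, 0.2091]
orientation: [-0.195, 1.562, 0.195]
ft_force: [1.0, -2.0, -2.4]
opening: 0.574
```

>>> play_rows(targets=[[[0,0.04,0],0,4.0],[[0,0.04,0],0,4.0]])

```text
clock: 9.7
tool_pos: [0.5405, -0.118, 0.2091]
orientation: [-0.195, 1.562, 0.195]
ft_force: [-0.3, -1.6, -2.2]
opening: 0.566
```

>>> play_rows(targets=[[[0,0.04,0],0,4.0],[[0,0.04,0],0,4.0]])

```text
clock: 9.9
tool_pos: [0.5403, -0.1176, 0.2091]
orientation: [-0.195, 1.562, 0.194]
ft_force: [0.2, -1.9, -2.0]
opening: 0.571
```

>>> play_rows(targets=[[[0,0.04,0],0,4.0],[[0,0.04,0],0,4.0]])

```text
clock: 10.1
tool_pos: [0.5402, -0.1172, 0.2091]
orientation: [-0.195, 1.562, 0.194]
ft_force: [0.4, -1.8, -1.2]
opening: 0.572
```

>>> play_rows(targets=[[[0,0.04,0],0,4.0],[[0,0.04,0],0,4.0]])

```text
clock: 10.3
tool_pos: [0.5402, -0.1168, 0.2091]
orientation: [-0.195, 1.562, 0.195]
ft_force: [0.5, -3.3, -1.5]
opening: 0.576
```

>>> play_rows(targets=[[[0,0.03,0],0,4.0],[[0,0.03,0],0,4.0]])

```text
clock: 10.5
tool_pos: [0.5401, -0.1165, 0.2091]
orientation: [-0.195, 1.562, 0.195]
ft_force: [0.0, -2.5, -0.2]
opening: 0.571
```

>>> play_rows(targets=[[[0,0.03,0],0,4.0],[[0,0.03,0],0,4.0]])

```text
clock: 10.7
tool_pos: [0.54, -0.1164, 0.2091]
orientation: [-0.195, 1.562, 0.194]
ft_force: [0.7, -4.3, -1.9]
opening: 0.573
```

>>> play_rows(targets=[[[0,0.03,0],0,4.0],[[0,0.03,0],0,4.0]])

```text
clock: 10.9
tool_pos: [0.54, -0.1163, 0.2091]
orientation: [-0.196, 1.561, 0.194]
ft_force: [0.9, -5.4, -1.9]
opening: 0.571
```

>>> play_rows(targets=[[[0,0.03,0],0,4.0],[[0,0.03,0],0,4.0]])

```text
clock: 11.1
tool_pos: [0.54, -0.1162, 0.2091]
orientation: [-0.196, 1.561, 0.193]
ft_force: [1.6, -6.8, -2.2]
opening: 0.574
```

>>> play_rows(targets=[[[0,0,0],0,6.5],[[0,0,0],0,6.5],[[0,0,0],0,6.5],[[0,0,0],0,6.5],[[0,0,0],0,6.5]])

```text
clock: 11.6
tool_pos: [0.5397, -0.1154, 0.2089]
orientation: [-0.195, 1.562, 0.195]
ft_force: [0.5, -0.2, 0.8]
opening: 0.743
```

```bash
python3 -c "
from look import *
delta([.5415,-.1206,.209],.248)
"
```

```text
clock 11.6 tcp [ 0.5397 -0.1154  0.2089] hd 0.2481 tilt [ 0.0004 -0.0002] j6 -0.602 F [ 0.49 -0.16  0.81] op 6.46
shift cm [-0.01 -0.55  0.05] turn 0.00014323555028505908
```

>>> play_rows(targets=[[[-1,0,0],0,6.5],[[-4,0,0],0,6.5],[[-8,0,0],0,6.5],[[-10,0,0],0,6.5],[[-10,0,0],0,6.5]])

```text
clock: 12.1
tool_pos: [0.5413, -0.1161, 0.314]
orientation: [-0.197, 1.555, 0.192]
ft_force: [-0.5, -0.2, -0.1]
opening: 0.749
```

```bash
python3 -c "
from look import *
look('4'); delta([.6273,-.2405,.30],1.135)
"
```

```text
clock 12.2 tcp [ 0.5398 -0.1156  0.3096] hd 0.248 tilt [-0.0008  0.0012] j6 -0.602 F [-0.75 -0.22 -0.56] op 6.51
shift cm [  0.98 -14.26   5.41] turn -0.8869610545696699
```

View pics/side_4_o.png

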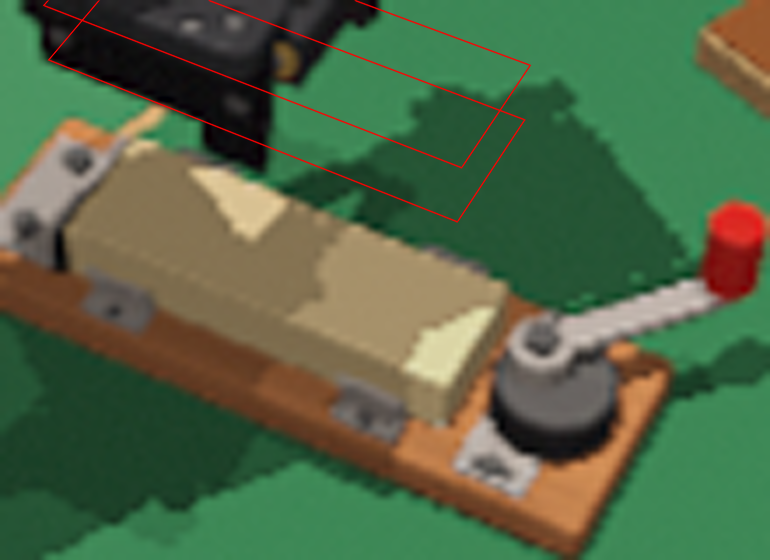

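The stone lies flat between the tabs and against the stop at about (70,230), with a gap to the cam at (500,380). Next I'll move to the knob.

>>> play_rows(targets=[[[0,-2,0.8],-0.1,5.0],[[0,-5,2],-0.24,5.0],[[0,-9,3.4],-0.38,5.0],[[0,-12,4.5],-0.52,5.0],[[0,-14,5.3],-0.66,5.0],[[0,-14.3,5.4],-0.8,5.0],[[0,-14.3,5.4],-0.887,5.0],[[0,-14.3,5.4],-0.887,5.0],[[0,-14.3,5.4],-0.887,5.0]])

```text
clock: 13.1
tool_pos: [0.6267, -0.2407, 0.3072]
orientation: [-0.879, 1.387, 0.883]
ft_force: [0.2, -0.0, 0.1]
opening: 0.575
```

```bash
python3 -c "
from look import *
delta([.6273,-.2405,.243],1.135)
for n in ('top','side'): cv2.imwrite(f'pics/{n}_5.png',eyes.snapshot(n))
a=cv2.imread('pics/side_5.png')[150:270,300:440]; cv2.imwrite('pics/side5z.png',cv2.resize(a,None,fx=5,fy=5,interpolation=2))
"
```

```text
clock 13.1 tcp [ 0.6267 -0.2407  0.3072] hd 1.1325 tilt [0.0028 0.0002] j6 -1.617 F [ 0.24 -0.03  0.06] op 5.0
shift cm [ 6.42 -0.06  0.04] turn -0.002511025503951325
```

View pics/side5z.png

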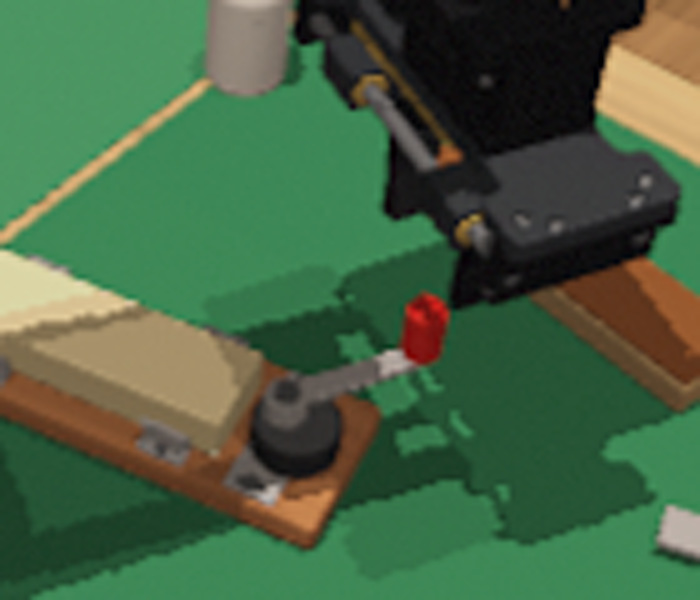

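The open jaws sit above the red knob at (425,325) in the crop. I'll go down around it.

>>> play_rows(targets=[[[1.5,0,0],0,5.0],[[3,0,0],0,5.0],[[4.5,0,0],0,5.0],[[5.4,0,0],0,5.0],[[6.0,0,0],0,5.0],[[6.3,0,0],0,5.0],[[6.3,0,0],0,5.0]])

```text
clock: 13.9
tool_pos: [0.6272, -0.241, 0.2456]
orientation: [-0.882, 1.385, 0.883]
ft_force: [0.4, -0.6, 1.0]
opening: 0.574
```

```bash
python3 -c "
from look import *
delta([.6273,-.2405,.243],1.135)
for n in ('top','side'): cv2.imwrite(f'pics/{n}_6.png',eyes.snapshot(n))
a=cv2.imread('pics/side_6.png')[150:270,300:440]; cv2.imwrite('pics/side6z.png',cv2.resize(a,None,fx=5,fy=5,interpolation=2))
"
```

```text
clock 13.9 tcp [ 0.6272 -0.241   0.2456] hd 1.1349 tilt [0.0004 0.    ] j6 -1.619 F [ 0.44 -0.65  0.96] op 4.99
shift cm [0.26 0.01 0.05] turn -7.030171837385524e-05
```

View pics/side6z.png

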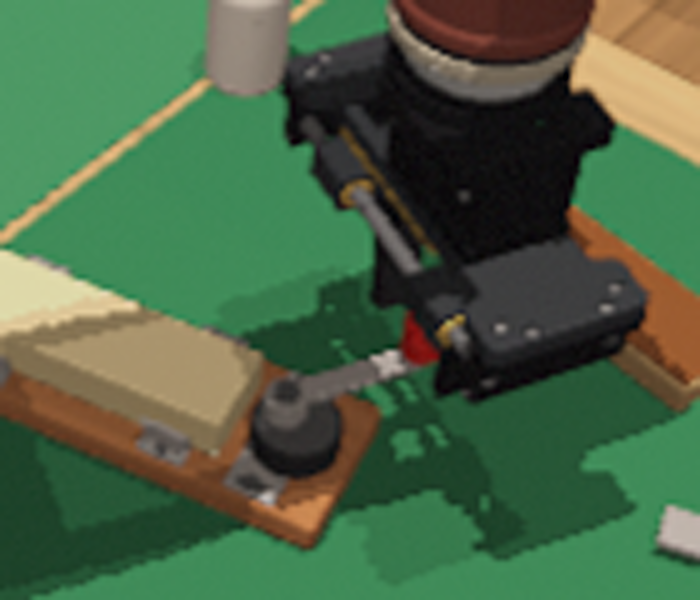

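```bash
cat > swing.py <<'E'
from go import *
PIV=np.array([.5644,-.2112]); r=.07; TH0=-.436
def rows(phis,op,extra=0.,z=.2455):
    """cam angles list -> rows in current tool axes; extra = additional push in m"""
    s=read_state(); Rm=R.from_rotvec(s["orientation"]).as_matrix(); h=np.arctan2(Rm[1,2],Rm[0,2])
    print("clock",round(s["clock"],2),"tcp",np.round(s["tool_pos"],4),"hd",round(h,4),"F",np.round(s["ft_force"],2),"op",round(s["opening"]*8.7,2))
    # current cam angle implied by contact
    for ph in phis:
        th=TH0-ph; zh=th+np.pi/2; zv=np.array([np.cos(zh),np.sin(zh)])
        k=PIV+r*np.array([np.cos(th),np.sin(th)]); P=np.r_[k-zv*(op/200-.010+extra),z]
        d=Rm.T@(P-s["tool_pos"])*100
        print(round(ph,3),np.round(d,2).tolist(),round(h-zh,3))
def tang():
    s=read_state(); Rm=R.from_rotvec(s["orientation"]).as_matrix(); f=Rm.T@s["ft_force"]
    t=s["tool_pos"][:2]
    print("clock",round(s["clock"],2),"tcp",np.round(s["tool_pos"],4),"F tool",np.round(f,2),"op",round(s["opening"]*8.7,2))
E
python3 -c "
from swing import *
rows([0,.04,.1,.2,.3,.4,.5,.6,.7,.8,.9],2.6)"
```

```text
clock 14.0 tcp [ 0.6275 -0.2411  0.2466] hd 1.1349 F [-0.41  0.54 -0.67] op 4.99
0 [0.11, -0.02, -0.25] 0.0
0.04 [0.11, 0.0, -0.53] 0.04
0.1 [0.11, 0.05, -0.95] 0.1
0.2 [0.11, 0.18, -1.63] 0.2
0.3 [0.11, 0.39, -2.3] 0.3
0.4 [0.11, 0.65, -2.95] 0.4
0.5 [0.11, 0.98, -3.57] 0.5
0.6 [0.11, 1.38, -4.15] 0.6
0.7 [0.1, 1.82, -4.69] 0.7
0.8 [0.1, 2.32, -5.18] 0.8
0.9 [0.1, 2.87, -5.62] 0.9
```

>>> play_rows(targets=[[[0,0,0],0,2.6],[[0,0,0],0,2.6],[[0,0,0],0,2.6],[[0,0,0],0,2.6]])

```text
clock: 14.4
tool_pos: [0.6273, -0.241, 0.2462]
orientation: [-0.883, 1.384, 0.882]
ft_force: [0.0, -0.0, 0.5]
opening: 0.336
```

```bash
python3 -c "
from swing import *
tang()
rows([0,.04,.1,.2,.3,.4,.5,.6,.7,.8,.9],2.6)"
```

```text
clock 14.4 tcp [ 0.6273 -0.241   0.2462] F tool [-0.49 -0.06 -0.01] op 2.92
clock 14.4 tcp [ 0.6273 -0.241   0.2462] hd 1.135 F [ 0.05 -0.03  0.49] op 2.92
0 [0.07, -0.04, -0.25] 0.0
0.04 [0.07, -0.03, -0.53] 0.04
0.1 [0.07, 0.02, -0.95] 0.1
0.2 [0.07, 0.16, -1.64] 0.2
0.3 [0.07, 0.36, -2.31] 0.3
0.4 [0.07, 0.63, -2.96] 0.4
0.5 [0.07, 0.96, -3.57] 0.5
0.6 [0.07, 1.35, -4.15] 0.6
0.7 [0.07, 1.8, -4.69] 0.7
0.8 [0.07, 2.3, -5.18] 0.8
0.9 [0.07, 2.84, -5.62] 0.9
```

>>> play_rows(targets=[[[0,0,-0.25],0,2.6],[[0,0,-0.53],0.04,2.6],[[0,0.03,-0.95],0.1,2.6],[[0,0.08,-1.3],0.15,2.6],[[0,0.16,-1.64],0.2,2.6],[[0,0.26,-1.98],0.25,2.6],[[0,0.36,-2.31],0.3,2.6],[[0,0.63,-2.96],0.4,2.6],[[0,0.63,-2.96],0.4,2.6]])

```text
clock: 15.3
tool_pos: [0.6088, -0.2651, 0.2459]
orientation: [-0.573, 1.493, 0.575]
ft_force: [1.1, 1.0, -0.5]
opening: 0.3
```

```bash
python3 -c "
from swing import *
tang()
rows([.5,.6,.7,.8,.9,1],2.6)
im=eyes.snapshot('side'); cv2.imwrite('pics/side_7.png',im)
a=im[150:270,300:440]; cv2.imwrite('pics/side7z.png',cv2.resize(a,None,fx=5,fy=5,interpolation=2))"
```

```text
clock 15.3 tcp [ 0.6088 -0.2651  0.2459] F tool [0.46 0.02 1.47] op 2.61
clock 15.3 tcp [ 0.6088 -0.2651  0.2459] hd 0.7337 F [ 1.08  1.01 -0.46] op 2.61
0.5 [0.04, 0.04, -0.68] 0.099
0.6 [0.04, 0.17, -1.36] 0.199
0.7 [0.04, 0.37, -2.03] 0.299
0.8 [0.04, 0.64, -2.68] 0.399
0.9 [0.04, 0.97, -3.3] 0.499
1 [0.04, 1.36, -3.88] 0.599
```

View pics/side7z.png

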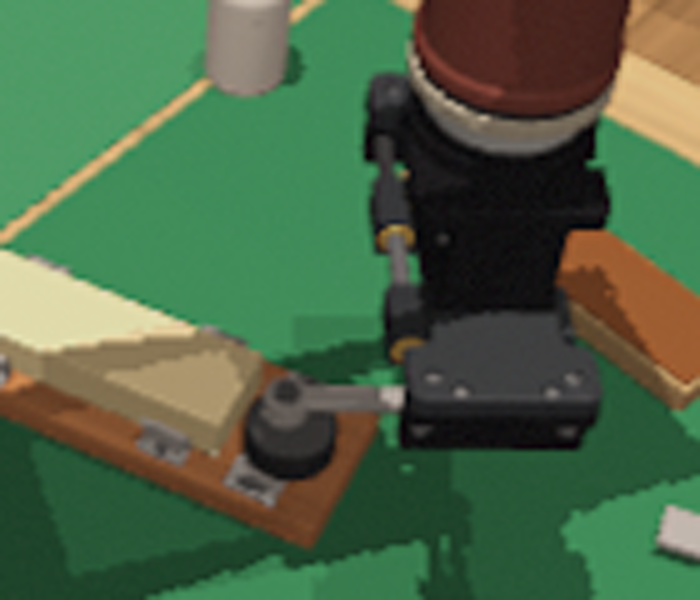

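The lever is following: it now points to image right, with the pivot at (290,395) and the lever's end at (395,400). I'll carry on to about 0.9 rad.

>>> play_rows(targets=[[[0,0.02,-0.34],0.05,2.6],[[0,0.04,-0.68],0.1,2.6],[[0,0.1,-1.02],0.15,2.6],[[0,0.17,-1.36],0.2,2.6],[[0,0.27,-1.7],0.25,2.6],[[0,0.37,-2.03],0.3,2.6],[[0,0.5,-2.36],0.35,2.6],[[0,0.64,-2.68],0.4,2.6],[[0,0.8,-3.0],0.45,2.6],[[0,0.8,-3.0],0.45,2.6]])

```text
clock: 16.35
tool_pos: [0.5815, -0.2791, 0.2459]
orientation: [-0.225, 1.559, 0.225]
ft_force: [1.7, 1.3, -0.7]
opening: 0.299
```

```bash
python3 -c "
from swing import *
tang()
rows([.85,.9,.92,.94,.96,.98,1.0,1.02,1.04,1.06],2.6)
im=eyes.snapshot('side'); cv2.imwrite('pics/side_8.png',im)
a=im[150:270,300:440]; cv2.imwrite('pics/side8z.png',cv2.resize(a,None,fx=5,fy=5,interpolation=2))"
```

```text
clock 16.35 tcp [ 0.5815 -0.2791  0.2459] F tool [0.66 0.78 1.96] op 2.6
clock 16.35 tcp [ 0.5815 -0.2791  0.2459] hd 0.2868 F [ 1.66  1.3  -0.66] op 2.6
0.85 [0.04, -0.0, -0.04] 0.002
0.9 [0.04, 0.02, -0.38] 0.052
0.92 [0.04, 0.03, -0.52] 0.072
0.94 [0.04, 0.05, -0.66] 0.092
0.96 [0.04, 0.07, -0.8] 0.112
0.98 [0.04, 0.1, -0.94] 0.132
1.0 [0.04, 0.12, -1.08] 0.152
1.02 [0.04, 0.15, -1.22] 0.172
1.04 [0.04, 0.18, -1.35] 0.192
1.06 [0.04, 0.22, -1.49] 0.212
```

View pics/side8z.png

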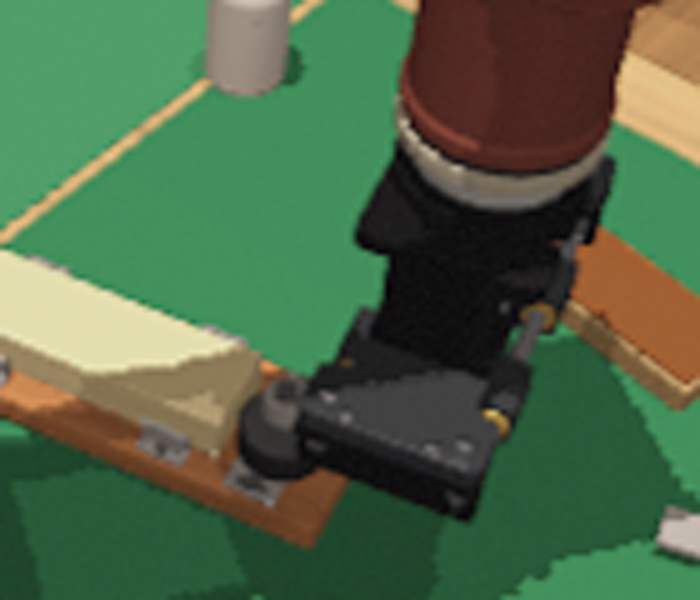

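>>> play_rows(targets=[[[0,0.01,-0.2],0.025,2.6],[[0,0.02,-0.35],0.05,2.6]])

```text
clock: 16.6
tool_pos: [0.5782, -0.28, 0.246]
orientation: [-0.184, 1.562, 0.184]
ft_force: [3.0, 2.7, -0.2]
opening: 0.306
```

>>> play_rows(targets=[[[0,0.01,-0.14],0.02,2.6],[[0,0.01,-0.14],0.02,2.6]])

```text
clock: 16.8
tool_pos: [0.5765, -0.2804, 0.2459]
orientation: [-0.168, 1.564, 0.168]
ft_force: [1.7, 2.5, -0.3]
opening: 0.301
```

>>> play_rows(targets=[[[0,0.01,-0.14],0.02,2.6],[[0,0.01,-0.14],0.02,2.6]])

```text
clock: 17.0
tool_pos: [0.5751, -0.2806, 0.246]
orientation: [-0.153, 1.565, 0.153]
ft_force: [2.8, 3.3, -0.1]
opening: 0.295
```

```bash
python3 -c "
from swing import *
tang();rows([.95,1],2.6)"
```

```text
clock 17.0 tcp [ 0.5751 -0.2806  0.246 ] F tool [0.14 2.7  3.42] op 2.56
clock 17.0 tcp [ 0.5751 -0.2806  0.246 ] hd 0.1943 F [ 2.84  3.31 -0.15] op 2.56
0.95 [0.05, 0.02, -0.08] 0.009
1 [0.05, 0.05, -0.43] 0.059
```

>>> play_rows(targets=[[[0,0.06,-0.14],0.02,2.6],[[0,0.06,-0.14],0.02,2.6]])

```text
clock: 17.2
tool_pos: [0.5737, -0.2805, 0.246]
orientation: [-0.137, 1.566, 0.136]
ft_force: [2.9, 1.0, -0.3]
opening: 0.3
```

>>> play_rows(targets=[[[0,0.02,-0.14],0.02,2.6],[[0,0.02,-0.14],0.02,2.6]])

```text
clock: 17.4
tool_pos: [0.5722, -0.2807, 0.2461]
orientation: [-0.122, 1.567, 0.12]
ft_force: [3.8, -1.5, -1.7]
opening: 0.3
```

```bash
python3 -c "
from swing import *
tang();rows([1],2.6)"
```

```text
clock 17.4 tcp [ 0.5722 -0.2807  0.2461] F tool [ 1.67 -2.1   3.55] op 2.61
clock 17.4 tcp [ 0.5722 -0.2807  0.2461] hd 0.1539 F [ 3.83 -1.53 -1.67] op 2.61
1 [0.06, -0.01, -0.14] 0.019
```

>>> play_rows(targets=[[[0,0,-0.14],0.02,2.6],[[0,0,-0.14],0.02,2.6]])

```text
clock: 17.6
tool_pos: [0.5708, -0.2808, 0.246]
orientation: [-0.106, 1.568, 0.105]
ft_force: [3.9, -1.6, -2.0]
opening: 0.297
```

>>> play_rows(targets=[[[0,0,-0.14],0.02,2.6],[[0,0,-0.14],0.02,2.6]])

```text
clock: 17.8
tool_pos: [0.5694, -0.2809, 0.246]
orientation: [-0.09, 1.569, 0.089]
ft_force: [2.7, -1.4, -2.1]
opening: 0.299
```

```bash
python3 -c "
from swing import *
tang();rows([1],2.6)"
```

```text
clock 17.8 tcp [ 0.5694 -0.2809  0.246 ] F tool [ 2.15 -1.72  2.5 ] op 2.6
clock 17.8 tcp [ 0.5694 -0.2809  0.246 ] hd 0.114 F [ 2.68 -1.43 -2.14] op 2.6
1 [0.05, -0.02, 0.14] -0.021
```

>>> play_rows(targets=[[[0,0,-0.14],0.02,2.6],[[0,0,-0.14],0.02,2.6]])

```text
clock: 18.0
tool_pos: [0.568, -0.281, 0.246]
orientation: [-0.074, 1.569, 0.074]
ft_force: [3.0, -2.1, -1.3]
opening: 0.299
```

>>> play_rows(targets=[[[0,0,-0.14],0.02,2.6],[[0,0,-0.14],0.02,2.6]])

```text
clock: 18.2
tool_pos: [0.5667, -0.2811, 0.2461]
orientation: [-0.058, 1.57, 0.058]
ft_force: [3.6, -1.7, -0.4]
opening: 0.301
```

```bash
python3 -c "
from swing import *
tang();rows([1],2.6)
im=eyes.snapshot('side'); cv2.imwrite('pics/side_9.png',im)
a=im[190:270,310:400]; cv2.imwrite('pics/side9z.png',cv2.resize(a,None,fx=7,fy=7,interpolation=2))"
```

```text
clock 18.2 tcp [ 0.5667 -0.2811  0.2461] F tool [ 0.39 -1.98  3.43] op 2.62
clock 18.2 tcp [ 0.5667 -0.2811  0.2461] hd 0.074 F [ 3.57 -1.72 -0.39] op 2.62
1 [0.06, -0.02, 0.42] -0.061
```

View pics/side9z.png

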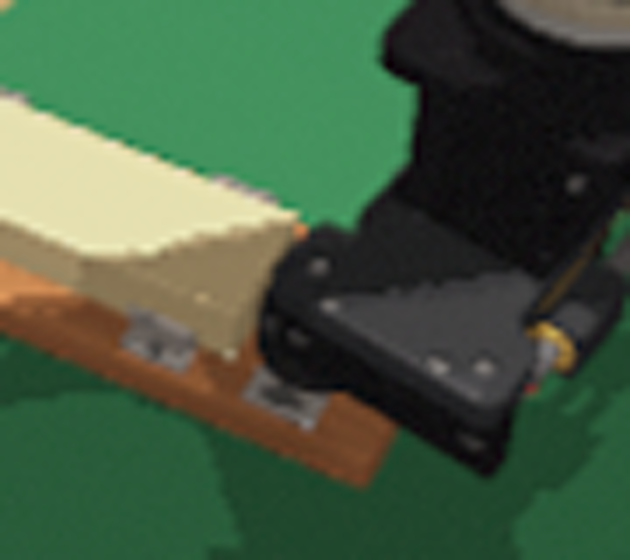

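The gripper hides the cam, so I'll go by force from here. The free-swing force is about 3.0–3.5 N.

>>> play_rows(targets=[[[0,0,-0.14],0.02,2.6],[[0,0,-0.14],0.02,2.6]])

```text
clock: 18.45
tool_pos: [0.5653, -0.2812, 0.246]
orientation: [-0.043, 1.57, 0.042]
ft_force: [3.4, -2.3, -0.5]
opening: 0.297
```

>>> play_rows(targets=[[[0,0,-0.14],0.02,2.6],[[0,0,-0.14],0.02,2.6]])

```text
clock: 18.65
tool_pos: [0.5639, -0.2812, 0.2461]
orientation: [-0.027, 1.571, 0.027]
ft_force: [2.4, -2.9, -0.2]
opening: 0.301
```

```bash
python3 -c "
from swing import *
tang()"
```

```text
clock 18.65 tcp [ 0.5639 -0.2812  0.2461] F tool [ 0.18 -2.95  2.28] op 2.62
```

>>> play_rows(targets=[[[0,-0.03,-0.14],0.02,2.6],[[0,-0.03,-0.14],0.02,2.6]])

```text
clock: 18.85
tool_pos: [0.5624, -0.2813, 0.2459]
orientation: [-0.011, 1.571, 0.012]
ft_force: [3.1, 0.7, 0.1]
opening: 0.297
```

>>> play_rows(targets=[[[0,0,-0.14],0.02,2.6],[[0,0,-0.14],0.02,2.6]])

```text
clock: 19.05
tool_pos: [0.561, -0.2813, 0.246]
orientation: [0.005, 1.571, -0.004]
ft_force: [2.9, -0.1, 1.0]
opening: 0.301
```

```bash
python3 -c "
from swing import *
tang()"
```

```text
clock 19.05 tcp [ 0.561  -0.2813  0.246 ] F tool [-0.96 -0.07  2.87] op 2.61
```

>>> play_rows(targets=[[[0,0,-0.14],0.02,2.6],[[0,0,-0.14],0.02,2.6]])

```text
clock: 19.25
tool_pos: [0.5596, -0.2813, 0.2459]
orientation: [0.021, 1.571, -0.02]
ft_force: [2.5, 0.5, 0.8]
opening: 0.304
```

>>> play_rows(targets=[[[0,0,-0.14],0.02,2.6],[[0,0,-0.14],0.02,2.6]])

```text
clock: 19.45
tool_pos: [0.5582, -0.2813, 0.2459]
orientation: [0.036, 1.571, -0.036]
ft_force: [3.4, 0.7, 1.2]
opening: 0.299
```

>>> play_rows(targets=[[[0,0,-0.14],0.02,2.6],[[0,0,-0.14],0.02,2.6]])

```text
clock: 19.65
tool_pos: [0.5568, -0.2813, 0.2458]
orientation: [0.052, 1.571, -0.052]
ft_force: [2.3, 1.8, 0.3]
opening: 0.299
```

>>> play_rows(targets=[[[0,0,-0.14],0.02,2.6],[[0,0,-0.14],0.02,2.6]])

```text
clock: 19.85
tool_pos: [0.5554, -0.2813, 0.2458]
orientation: [0.068, 1.57, -0.067]
ft_force: [2.4, 1.3, -0.0]
opening: 0.299
```

>>> play_rows(targets=[[[0,0.01,-0.14],0.02,2.6],[[0,0.01,-0.14],0.02,2.6]])

```text
clock: 20.05
tool_pos: [0.554, -0.2811, 0.2458]
orientation: [0.083, 1.57, -0.083]
ft_force: [2.9, 3.1, -0.8]
opening: 0.298
```

>>> play_rows(targets=[[[0,0.01,-0.14],0.02,2.6],[[0,0.01,-0.14],0.02,2.6]])

```text
clock: 20.25
tool_pos: [0.5526, -0.2809, 0.2458]
orientation: [0.099, 1.569, -0.099]
ft_force: [3.3, 1.8, -0.1]
opening: 0.3
```

```bash
python3 -c "
from swing import *
tang();rows([1.26],2.6)"
```

```text
clock 20.25 tcp [ 0.5526 -0.2809  0.2458] F tool [0.05 2.18 3.02] op 2.61
clock 20.25 tcp [ 0.5526 -0.2809  0.2458] hd -0.1259 F [ 3.27  1.79 -0.05] op 2.61
1.26 [0.03, 0.06, -0.0] -0.001
```

>>> play_rows(targets=[[[0,0.04,-0.14],0.02,2.6],[[0,0.04,-0.14],0.02,2.6]])

```text
clock: 20.45
tool_pos: [0.5513, -0.2805, 0.2459]
orientation: [0.114, 1.568, -0.115]
ft_force: [3.9, 0.3, -0.9]
opening: 0.302
```

>>> play_rows(targets=[[[0,0.01,-0.14],0.02,2.6],[[0,0.01,-0.14],0.02,2.6]])

```text
clock: 20.65
tool_pos: [0.5499, -0.2802, 0.2459]
orientation: [0.13, 1.567, -0.131]
ft_force: [2.4, -0.2, -1.2]
opening: 0.298
```

```bash
python3 -c "
from swing import *
tang();rows([1.30],2.6)"
```

```text
clock 20.65 tcp [ 0.5499 -0.2802  0.2459] F tool [1.25 0.21 2.45] op 2.59
clock 20.65 tcp [ 0.5499 -0.2802  0.2459] hd -0.166 F [ 2.45 -0.2  -1.25] op 2.59
1.3 [0.04, 0.04, -0.0] -0.001
```

>>> play_rows(targets=[[[0,0.01,-0.14],0.02,2.6],[[0,0.01,-0.14],0.02,2.6]])

```text
clock: 20.85
tool_pos: [0.5486, -0.2799, 0.2459]
orientation: [0.146, 1.566, -0.146]
ft_force: [3.6, -1.4, -2.0]
opening: 0.3
```

>>> play_rows(targets=[[[0,0.02,-0.14],0.02,2.6],[[0,0.02,-0.14],0.02,2.6]])

```text
clock: 21.05
tool_pos: [0.5474, -0.2795, 0.2459]
orientation: [0.161, 1.564, -0.163]
ft_force: [4.6, -2.5, -3.1]
opening: 0.305
```

```bash
python3 -c "
from swing import *
tang();rows([1.34],2.6)"
```

```text
clock 21.05 tcp [ 0.5474 -0.2795  0.2459] F tool [ 3.15 -1.53  4.97] op 2.65
clock 21.05 tcp [ 0.5474 -0.2795  0.2459] hd -0.2063 F [ 4.55 -2.51 -3.14] op 2.65
1.34 [0.04, 0.03, -0.03] -0.001
```

>>> play_rows(targets=[[[0,0.0,-0.07],0.01,2.6],[[0,0.0,-0.07],0.01,2.6]])

```text
clock: 21.25
tool_pos: [0.5469, -0.2794, 0.2459]
orientation: [0.169, 1.563, -0.17]
ft_force: [5.1, -2.5, -4.2]
opening: 0.3
```

```bash
python3 -c "
from swing import *
tang();rows([1.35],2.6)"
```

```text
clock 21.25 tcp [ 0.5469 -0.2794  0.2459] F tool [ 4.25 -1.34  5.54] op 2.61
clock 21.25 tcp [ 0.5469 -0.2794  0.2459] hd -0.216 F [ 5.13 -2.5  -4.24] op 2.61
1.35 [0.04, 0.03, -0.04] -0.001
```

>>> play_rows(targets=[[[0.03,-0.01,-0.05],0.007,2.6],[[0.03,-0.01,-0.05],0.007,2.6],[[0.03,-0.01,-0.05],0.007,2.6]])

```text
clock: 21.55
tool_pos: [0.5466, -0.2793, 0.2459]
orientation: [0.174, 1.562, -0.175]
ft_force: [4.7, -2.3, -3.1]
opening: 0.299
```

```bash
python3 -c "
from swing import *
tang();rows([1.357],2.6)"
```

```text
clock 21.55 tcp [ 0.5466 -0.2793  0.2459] F tool [ 3.1  -1.2   5.03] op 2.6
clock 21.55 tcp [ 0.5466 -0.2793  0.2459] hd -0.2226 F [ 4.65 -2.28 -3.09] op 2.6
1.357 [0.04, 0.03, -0.06] -0.0
```

>>> play_rows(targets=[[[0.02,0,-0.05],0.007,2.6],[[0.02,0,-0.05],0.007,2.6],[[0.02,0,-0.05],0.007,2.6]])

```text
clock: 21.85
tool_pos: [0.5462, -0.2792, 0.2459]
orientation: [0.18, 1.561, -0.181]
ft_force: [5.9, -2.0, -3.4]
opening: 0.304
```

```bash
python3 -c "
from swing import *
tang();rows([1.364],2.6)"
```

```text
clock 21.85 tcp [ 0.5462 -0.2792  0.2459] F tool [ 3.41 -0.66  6.16] op 2.65
clock 21.85 tcp [ 0.5462 -0.2792  0.2459] hd -0.2296 F [ 5.85 -2.05 -3.4 ] op 2.65
1.364 [0.04, 0.03, -0.07] -0.0
```

>>> play_rows(targets=[[[0.02,0,-0.05],0.007,2.6],[[0.02,0,-0.05],0.007,2.6],[[0.02,0,-0.05],0.007,2.6]])

```text
clock: 22.15
tool_pos: [0.5458, -0.2791, 0.2458]
orientation: [0.185, 1.56, -0.186]
ft_force: [7.1, -1.5, -1.5]
opening: 0.305
```

```bash
python3 -c "
from swing import *
tang();rows([1.371],2.6)"
```

```text
clock 22.15 tcp [ 0.5458 -0.2791  0.2458] F tool [1.52 0.18 7.25] op 2.66
clock 22.15 tcp [ 0.5458 -0.2791  0.2458] hd -0.2367 F [ 7.1  -1.53 -1.5 ] op 2.66
1.371 [0.03, 0.03, -0.08] -0.0
```

>>> play_rows(targets=[[[0,0,0],0,2.6]])

```text
clock: 22.25
tool_pos: [0.5458, -0.2791, 0.2458]
orientation: [0.185, 1.56, -0.186]
ft_force: [6.4, -1.9, -1.8]
opening: 0.3
```

```bash
python3 -c "
from swing import *
tang()"
```

```text
clock 22.25 tcp [ 0.5458 -0.2791  0.2458] F tool [ 1.8  -0.3   6.66] op 2.61
```

>>> play_rows(targets=[[[0.01,0,-0.04],0.005,2.6],[[0.01,0,-0.04],0.005,2.6],[[0.01,0,-0.04],0.005,2.6]])

```text
clock: 22.55
tool_pos: [0.5455, -0.279, 0.2458]
orientation: [0.189, 1.56, -0.19]
ft_force: [7.4, -1.1, -2.1]
opening: 0.301
```

```bash
python3 -c "
from swing import *
tang()"
```

```text
clock 22.55 tcp [ 0.5455 -0.279   0.2458] F tool [2.13 0.69 7.49] op 2.62
```

>>> play_rows(targets=[[[0,0,0],0,2.6]])

```text
clock: 22.65
tool_pos: [0.5455, -0.279, 0.2458]
orientation: [0.189, 1.56, -0.19]
ft_force: [6.9, -2.0, -1.7]
opening: 0.304
```

```bash
python3 -c "
from swing import *
tang()"
```

```text
clock 22.65 tcp [ 0.5455 -0.279   0.2458] F tool [ 1.75 -0.3   7.14] op 2.65
```

The bite is clear, with the knob force at 7.1–7.5 N against about 3.2 N free. I'll stop here, open the jaws clear of the knob and lift.

>>> play_rows(targets=[[[0,0,0.1],0,5.0],[[0,0,0.3],0,5.0],[[0,0,0.3],0,5.0],[[0,0,0.3],0,5.0],[[-0.5,0,0.3],0,5.0],[[-2,0,0.3],0,5.0],[[-5,0,0.3],0,5.0],[[-9,0,0.3],0,5.0],[[-13,0,0.3],0,5.0],[[-13,0,0.3],0,5.0]])

```text
clock: 23.65
tool_pos: [0.5493, -0.2805, 0.3845]
orientation: [0.184, 1.55, -0.194]
ft_force: [0.2, -0.8, 0.3]
opening: 0.575
```

>>> play_rows(targets=[[[0,-3,0],0,5.0],[[0,-7,0],0,5.0],[[0,-11,0],0,5.0],[[0,-13,0],0,5.0],[[0,-13,0],0,5.0],[[0,-13,0],0,5.0]])

```text
clock: 24.25
tool_pos: [0.5167, -0.4055, 0.3752]
orientation: [0.191, 1.562, -0.189]
ft_force: [0.5, 0.3, -0.0]
opening: 0.574
```

```bash
python3 -c "
from look import *
delta([.5,-.2,.3])
for n in ('side','top'): cv2.imwrite(f'pics/{n}_10.png',eyes.snapshot(n))
a=cv2.imread('pics/side_10.png')[185:275,265:395]; b=cv2.imread('pics/top_10.png')[155:230,280:390]
cv2.imwrite('pics/f10.png',cv2.resize(a,(780,540),interpolation=2)); cv2.imwrite('pics/f10t.png',cv2.resize(b,(770,525),interpolation=2))"
```

```text
clock 24.25 tcp [ 0.5167 -0.4055  0.3752] hd -0.2418 tilt [ 0.0009 -0.0002] j6 -0.544 F [ 0.53  0.26 -0.02] op 4.99
shift cm [ 7.54 19.54 -6.54] turn None
```

View pics/f10.png

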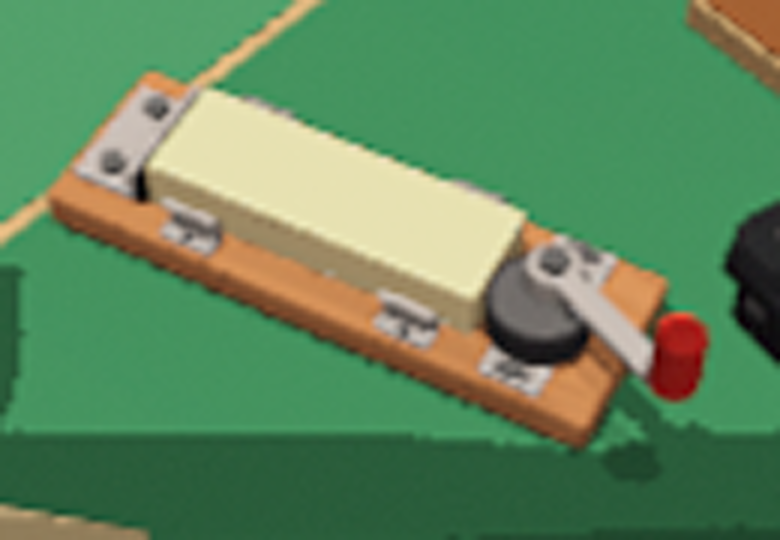

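View pics/top_10.png

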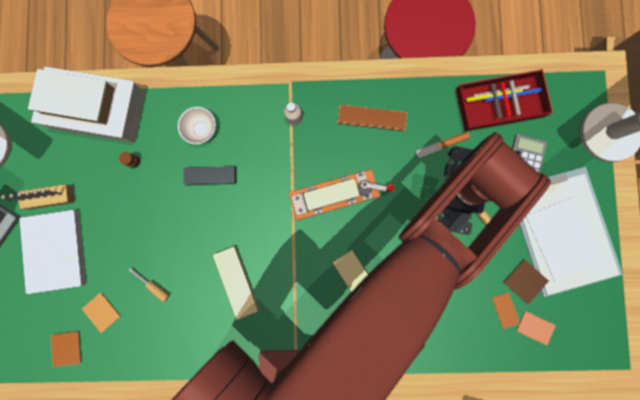

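The stone sits flat between the tabs with its far end at the stop (150,180), and the disc at (500,290) bears on its near end. The lever points to the lower right and the arm is clear. The bystanders that show haven't moved; the mallet is under the arm, which passed well above it. I'll hand in now.

```bash
python3 -c "
from cell import ticket, read_state
s=read_state(); print(s['joint_velocities'].round(4), s['ft_force'].round(2)); print(ticket.close_job())"
```

```text
[ 0.0088 -0.0026  0.0013 -0.004  -0.0006 -0.0021] [-0.14 -0.03  0.21]
the job is handed in; nothing more can be done
None
```

The fine stone is laid in the holder, home against the end stop and clamped, and the job is handed in at about 24 s. No verdict is reported.

- **Stone:** I took the smallest pale block, which measured about 149 x 49 mm; the larger look-alike I could measure in the top picture was about 191 x 62 mm. I set it down between the tabs and slid it forward until I felt about 5 N against the stop. After I let go, a picture showed it flat and home, with a gap to the cam.
- **Clamping:** I pushed the lever clockwise and felt the bite at roughly 1.33 rad. I stopped when the knob force held at 7.1–7.5 N against about 3.2 N free, which by the figures given should be about 20 N on the stone. That pressure is inferred from the knob force and lever travel; I could not measure it directly, and travel alone suggested slightly less, about 13–18 N.
- **Last checks:** The final pictures show the stone flat between the tabs with the cam on its near end. The gripper is clear and the wrist force is near zero.
- **Bench:** The coarse stone, strop, bottle, bowl and knife look unmoved. The mallet was hidden under the arm in the last top picture, so I could not confirm it, but the gripper passed well above it.
- **Disagreements:** The two cameras differed by 1.5–2.8 mm on the stone and holder positions. The stop turned out about 1.5 mm further along than I had estimated from the pictures, so I relied on feel for the final positions.

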